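# Fit the adjustable wrench to the brass lock nut and tighten it

### The job

Lay the adjustable wrench flat round the brass lock nut on the round grey plate with its jaws still open and let go of it; then roll its worm with a fingertip until the jaws just fit the nut. Now take the wrench by the black sleeve at the end of its handle and turn the nut clockwise, seen from above, until it is fully home, then let go and leave the wrench on the nut. Leave the other things on the worktop where they are.

Things in the scene. Friction and masses are not known exactly. Their poses are not given: they have to be found in the camera images.
- wrench: Steel adjustable wrench, 185 mm long, 0.4 kg, flat, worm up. Origin: underside, at the centre of a fitted 40 mm nut; x out of the mouth, z up, handle to -x. In mm: head x -62 to -25 (throat at -25), y -30 to 34, z 0 to 14; fixed jaw's face y -20, sliding jaw's face y = 30 minus joint jaw; jaws end at x 16, outer sides y -35 and +44; shank x -115 to -55, 26 wide, z 0 to 12; balance point x -54.
- sleeve: Black rubber sleeve on the end of the wrench's handle, 56 mm long, 29 mm wide, 14 mm thick; origin on its underside, at its middle, 140 mm behind the wrench's origin. Same axes as the wrench.
- jaw (a joint): How far the sliding jaw has closed, in m: gap between the jaws = 0.050 minus this value. It starts at 0.001 to 0.005; a fitted 40 mm nut stops it at about 0.010. Driven by the worm only, 1.5 mm per rad; it stays where it is left and gives way only to more than about 30 N.
- worm_top (a point): Top of the worm, a knurled steel roller 18 mm across, 20 mm long, axis along the wrench's y; at x -44, y +4, z 18.5 mm in the wrench's frame, 4.5 mm above the head. Wrench's axes. Dragging its top to +x (to the mouth) closes the jaws, about 2 mm per 14 mm stroke; -x opens. It takes 6 N along the drag: press 10 to 15 N. When the jaws fit, it stops and the fingertip slips.
- nut_top (a point): Centre of the top face of the brass hexagon nut: 40 mm across flats, 46 mm across corners, 17 mm high; it stands on the plate. z up; two of its flats face +y and -y of this frame (the others at every 60 degrees), corners on its x axis. A fixed brass thread stub, 21 mm across, rises from it to 17 mm above this point.
- nut (a joint): Turn of the nut in rad, growing clockwise seen from above (tightening); it starts at 0.35 to 0.55 and comes up solid at 1.2 (home), where the red line on the nut meets the red line on the plate. Stiff: about 0.4 N m. No need to pull more than about 0.6 N m.
- plate: Round grey plate, 190 mm across, 8 mm thick, fixed flat on the worktop (its underside at z = 0), the nut at its centre; origin under its centre. The red home line lies along its +x, from 35 to 87 mm from the centre.
- ptfe_spool: Bystander: small white spool, 52 mm across, 16 mm high; origin under its middle.
- screwdriver: Bystander: yellow-handled screwdriver, 197 mm long; origin under its middle.
- coupler_a: Bystander: steel air coupler with a red ring, 83 mm long; origin under its middle.

How it is judged:
On the way, in this order (a step that is already met when the one before it is completed fails the run):
1. the wrench lies round the nut, jaws still open (at least 2.5 mm to close), and the fingers have let go of it (horizontal distance between wrench and nut_top below 0.012 m and z of wrench in the frame of nut_top below -0.012 m and value of joint jaw below 0.0075 m and contact force between the fingers and wrench below 0.2 N), for 0.2 s.
2. the jaws have been rolled to fit the nut on it (within 1.5 mm) (horizontal distance between wrench and nut_top below 0.012 m and z of wrench in the frame of nut_top below -0.012 m and value of joint jaw above 0.0085 m), for 0.2 s.
3. the nut is home (within 0.07 rad of its stop) with the fingers on the wrench's sleeve (horizontal distance between wrench and nut_top below 0.012 m and z of wrench in the frame of nut_top below -0.012 m and value of joint nut above 1.13 rad and contact force between the fingers and sleeve above 0.3 N), for 0.1 s.
At the end, for the whole second after the job is handed in: The nut is within 0.07 rad of its stop (joint nut above 1.13); the wrench lies at rest round the nut, its origin within 12 mm of the nut's axis and at least 12 mm below the nut's top (horizontal distance between wrench and nut_top below 0.012 m and z of wrench in the frame of nut_top below -0.012 m and value of joint nut above 1.13 rad and linear speed of wrench below 0.01 m/s); the robot touches nothing.
It fails at once if a bystander was moved by more than 30 mm (distance of any of ptfe_spool, screwdriver, coupler_a from where it was at the start of the episode above 0.03 m).
It also fails if it takes over 64 s, if anything falls off the work surface, if the arm or the gripper's body presses on something with over 40 N, if the wrist force passes 120 N, or if a joint passes its speed limit or range.

### The arm

A 6-joint arm with a two-finger parallel gripper is mounted at the origin on a cart in front of the work surface, level with it; the furniture and walls round the work are solid. World frame = base frame: x ahead of the robot, y to its left, z up, the work surface at z = 0. Lengths are in m, angles in rad, forces in N, time in s.
With the tool pointing down it reaches from about 0.35 to 0.775 m from the base axis. Payload 7.3 kg.
Tool frame: the origin (TCP) lies at the very end of the fingers, on their centre line; the grasp point (between the pads) lies 19 mm behind it (robot.tcp_to_grasp is the distance from the TCP to the grasp point, in m); z points along the fingers, y is the direction in which the jaws open and shut (so a half turn about z gives the same grasp; the last joint's range is limited). The gripper opens to 92 mm and grips with 3 to 60 N. Pads are 19 mm wide; open, the fingers measure 130 mm over their backs; the gripper's body (75 mm by 190 mm) begins 47 mm behind the grasp point.
Start: joints at [1.089, 0.342, 1.524, -0, 1.275, -0.146], TCP at [0.173, 0.496, 0.227] pointing down, gripper open.
Joint ranges: [-2.53, 2.53], [-0.77, 2.02], [0.04, 2.7], [-1, 4.14], [0.28, 2.66], [-3.11, 3.11]. Speed limits (rad/s): [2.57, 2.57, 3.14, 3.14, 3.14, 3.14].

### API

Orientations are given as [roll, pitch, yaw] about the fixed x, y, z axes, in that order (R = Rz(yaw) Ry(pitch) Rx(roll)).
In Python, from cell import robot gives the robot as it stands.
- The arm moves only by the tool arm_command, never from a script. Its argument "motion" is a list that holds one entry, the list of rows, each a list of 7 numbers: the turn, a rotation vector about the tool's x, y, z in units of 90 degrees (1.0 is 90 degrees), then the shift along the tool's x, y, z in units of 30 cm (1.0 is 30 cm), then the opening, from -1 (shut) to 1 (fully open). In form: [[[wx, wy, wz, tx, ty, tz, grip], ...]]. A call has 1 to 8 rows; each row is the pose to reach, as a shift and turn from the pose commanded when the call began, along the tool's axes at that moment; what a row does not reach only later rows make up. A row lasts 1/10 s, in which the tool goes at most 50 mm and 8.59 degrees, less where a joint would pass 70% of its speed; a pose out of reach is approached as far as the arm can. A call with a number of a shift or a turn outside -1 to 1 is refused whole. A call with a gripper value outside its range is refused whole. The fingers move at their own pace and stop on an object; "grip_force" is the grip in N (left out, the last holds). Time passes only in rows, so rows that repeat a pose let the fingers close. It gives the time, the measured TCP pose, the force and the opening at its end, in the units of the state.
- robot.observe(): the state, without advancing time (a new reading comes with each control period).
- robot.read_camera(name): name is "scene" or "top" or "wrist"; returns a dict with "image" (480x640x3 uint8, red, green, blue), "z_map" (480x640 float32, m along the optical axis (not along the pixel's ray), 0 where there is no reading), "fov_y" (degrees; the focal length in pixels is half the picture's height over the tangent of half this angle, whatever the lens; pixels are square), "cx", "cy" (the principal point, pixels), "cam_to_world" (4x4, takes a point from camera to world coordinates). Camera axes: x right, y down, z forward; pixel columns grow to the right and rows downward; lengths in m; the calibration is good to about 2 mm. A picture is of the moment at which its call begins.
- robot.hand_in(): hands the job in, once; it reports no verdict.
The state is a dict: "time": time; "qpos": joint angles; "qvel": joint speeds; "joint_efforts": joint torques, N m; "tool_pos": TCP position; "tool_rot": TCP orientation; "contact_force": force on the tool from outside, world axes, zero at the start; "torque": the same for the moment, N m; "opening": finger opening in m.
Only numpy, scipy, OpenCV 4.12 (cv2) and the standard library are available. Lean on these libraries where they do the work, as an engineer would, in place of code of your own. Each camera call takes 0.05 s, during which the arm holds its last target.

## Working session

There is one attempt and no reset: what is moved stays moved. The work goes in short steps, Python scripts to look and compute and a tool call to move; the robot and the scene stay as the last step left them, time stands still between calls to the robot, and variables do not carry over. Pictures are saved under pics/ and viewed, and the job is handed in when it is done.

Besides the shell and the picture viewer there is one more tool, called after "Request:" in YAML: its name, and indented under it one key for each argument. arm_command: Moves the arm, as the interface text tells. Its arguments: {"type":"object","properties":{"motion":{"type":"array"},"grip_force":{"type":"number"}},"required":["motion"]}

```bash
ls; mkdir -p pics
cat > h.py <<'E'
from cell import robot
import numpy as np, cv2
from scipy.spatial.transform import Rotation as R
def cam(n,save=None):
    d=robot.read_camera(n)
    if save: cv2.imwrite('pics/'+save,d['image'][:,:,::-1])
    return d
def foc(d): return 240/np.tan(np.radians(d['fov_y'])/2)
def ray(d,u,v):
    f=foc(d);T=np.array(d['cam_to_world'])
    r=T[:3,:3]@np.array([(u-d['cx'])/f,(v-d['cy'])/f,1]);return T[:3,3],r
def onz(d,u,v,z):
    o,r=ray(d,u,v);return o+r*(z-o[2])/r[2]
def pt(d,u,v):
    o,r=ray(d,u,v);return o+r*d['z_map'][int(round(v)),int(round(u))]
def proj(d,p):
    T=np.array(d['cam_to_world']);c=T[:3,:3].T@(np.asarray(p)-T[:3,3]);f=foc(d)
    return c[0]/c[2]*f+d['cx'],c[1]/c[2]*f+d['cy']
def st():
    s=robot.observe();print({k:np.round(v,4).tolist() for k,v in s.items()});return s
def delta(p,rot=None):
    """tool-frame shift (30cm units) and rotvec(90deg units) from current measured pose"""
    s=robot.observe();Rt=R.from_euler('xyz',s['tool_rot'])
    t=Rt.inv().apply(np.asarray(p)-s['tool_pos'])/0.3
    w=np.zeros(3) if rot is None else (Rt.inv()*R.from_euler('xyz',rot)).as_rotvec()/(np.pi/2)
    return np.round(np.r_[w,t],4)
E
python3 - <<'E'
from h import *
st()
for n in ['scene','top','wrist']:
    d=cam(n,n+'0.png'); print(n,d['fov_y'],d['cx'],d['cy'],np.round(d['cam_to_world'],3).tolist())
E
```

```text
pics
{'time': 0.0, 'qpos': [1.089, 0.3427, 1.525, -0.0, 1.2754, -0.146], 'qvel': [0.0004, 0.0002, -0.0005, -0.0008, -0.0, -0.0005], 'joint_efforts': [0.0002, -43.1236, -24.4224, 0.0717, 0.056, -0.0001], 'tool_pos': [0.1728, 0.4953, 0.226], 'tool_rot': [-3.14, -0.0002, 2.8059], 'contact_force': [0.0378, 0.884, -0.8511], 'torque': [-0.0186, 0.0308, -0.0196], 'opening': 0.0919}
scene 42.59545627230128 311.66948016022 241.66791523671733 [[0.837, -0.345, 0.425, -0.049], [-0.548, -0.537, 0.641, -0.609], [0.007, -0.769, -0.639, 0.924], [0.0, 0.0, 0.0, 1.0]]
top 49.50783347125826 320.4026042044008 235.11597262155436 [[-0.065, -0.967, 0.248, 0.263], [-0.998, 0.061, -0.022, 0.282], [0.006, -0.249, -0.969, 1.174], [0.0, 0.0, 0.0, 1.0]]
wrist 61.73743793496821 318.00887696655906 233.46047352910207 [[0.329, 0.91, 0.25, 0.105], [0.944, -0.317, -0.089, 0.52], [-0.002, 0.266, -0.964, 0.385], [0.0, 0.0, 0.0, 1.0]]
```

View pics/scene0.png

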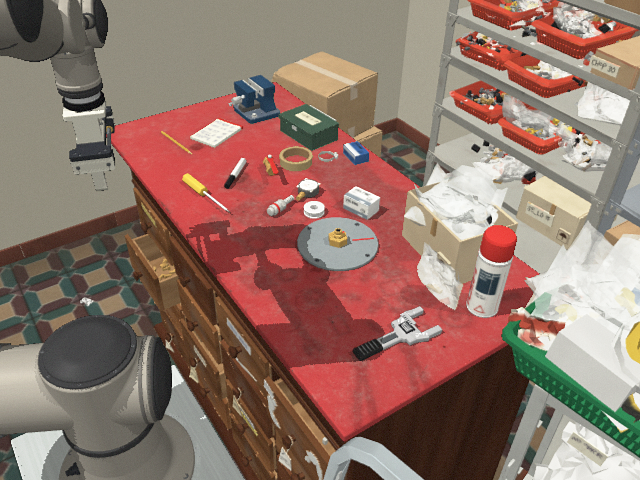

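View pics/top0.png

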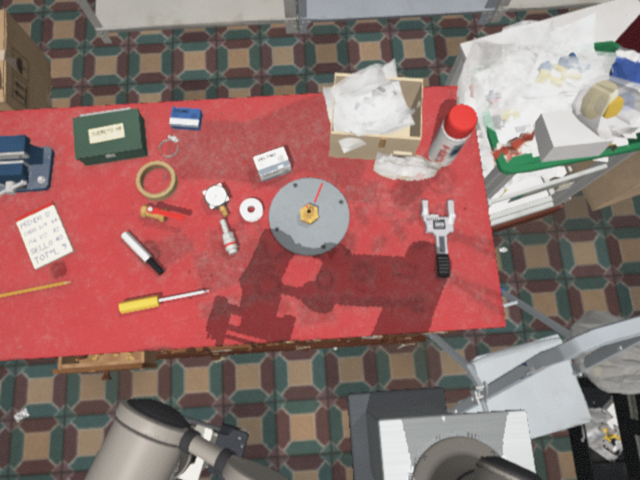

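View pics/wrist0.png

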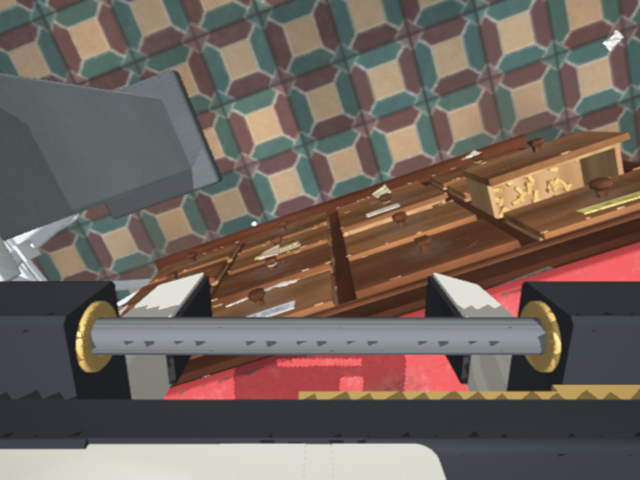

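The scene view shows the wrench at (400,335) with its sleeve at (370,350), and the nut and plate at (338,240). The top view shows the plate at (309,215), the nut at (309,214), and the wrench from its sleeve (443,265) to its jaw tips (438,203). The mouth points to +x. I'll zoom in and measure next.

Run:
```python
from h import *
d=cam('top')
im=d['image'][:,:,::-1]
a=cv2.resize(im[190:290,400:480],None,fx=6,fy=6,interpolation=cv2.INTER_CUBIC)
b=cv2.resize(im[170:262,262:358],None,fx=6.25,fy=6.25,interpolation=cv2.INTER_CUBIC)
cv2.imwrite('pics/wz.png',a[:600]);cv2.imwrite('pics/nz.png',b)
e=cam('scene');im2=e['image'][:,:,::-1]
cv2.imwrite('pics/wz2.png',cv2.resize(im2[300:370,345:455],None,fx=7,fy=7,interpolation=cv2.INTER_CUBIC))
cv2.imwrite('pics/nz2.png',cv2.resize(im2[210:275,290:385],None,fx=8,fy=8,interpolation=cv2.INTER_CUBIC))
for nm,u,v in [('plate',290,215),('plate',330,230),('nuttop',302,214),('table',400,260),('sleeve',443,265),('stub',309,213)]:
    print(nm,np.round(pt(d,u,v),4))
for nm,u,v in [('plate',310,245),('sleeve',370,350),('stub',338,233)]:
    print(nm,np.round(pt(e,u,v),4))
```

```text
plate [0.6143 0.324  0.0086]
plate [0.5728 0.2332 0.0065]
nuttop [0.6103 0.2957 0.0241]
table [ 4.931e-01  7.700e-02 -1.000e-04]
sleeve [ 0.4732 -0.0178  0.0106]
stub [0.6058 0.2795 0.0436]
plate [0.5505 0.302  0.0091]
sleeve [ 0.4724 -0.0276  0.0155]
stub [0.6108 0.2768 0.0355]
```

View pics/wz.png

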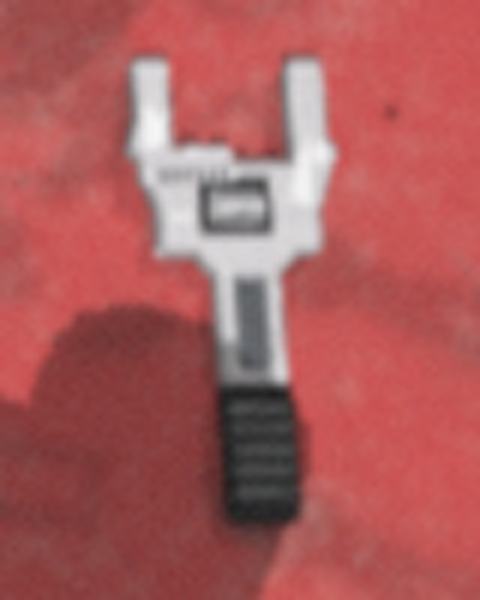

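View pics/nz.png

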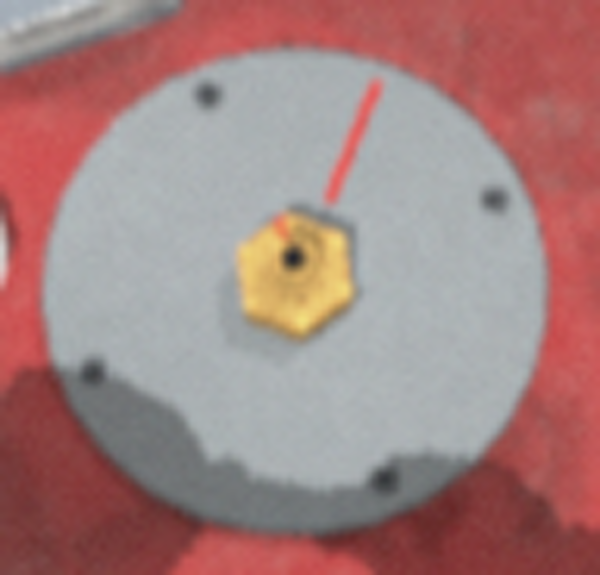

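View pics/nz2.png

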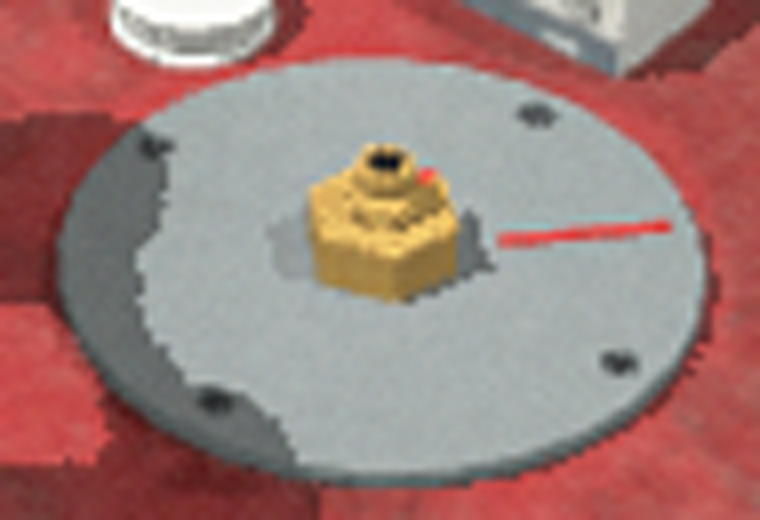

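View pics/wz2.png

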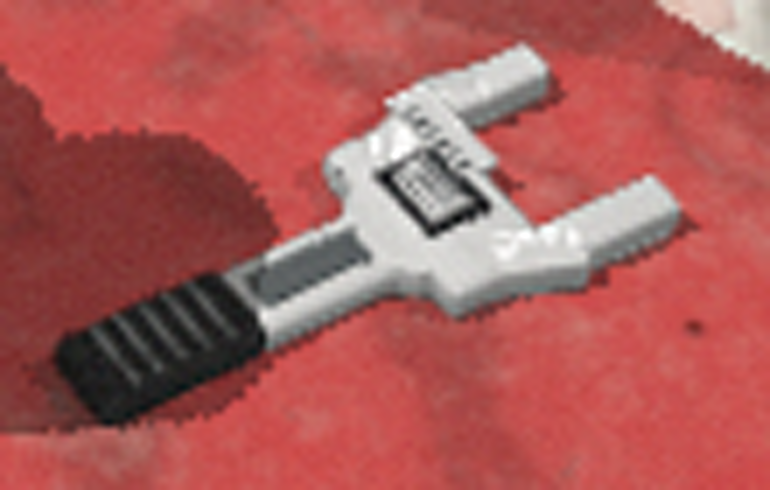

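```bash
cat > m1.py <<'E'
from h import *
def circ(P):
    A=np.c_[2*P[:,:2],np.ones(len(P))];s=np.linalg.lstsq(A,(P[:,:2]**2).sum(1),rcond=None)[0]
    r=np.sqrt(s[2]+s[0]**2+s[1]**2);return s[:2],r
for n in ['top','scene']:
    d=cam(n);im=d['image'];hsv=cv2.cvtColor(im,cv2.COLOR_RGB2HSV).astype(int);H,S,V=[hsv[...,i] for i in range(3)]
    uu,vv=np.meshgrid(np.arange(640),np.arange(480))
    c=proj(d,[.607,.28,.008])
    near=np.hypot(uu-c[0],vv-c[1])<70
    # plate: low saturation mask + nut
    pm=((S<60)|((H>15)&(H<35)))&near&(V>60)
    pm=cv2.morphologyEx(pm.astype(np.uint8),cv2.MORPH_OPEN,np.ones((3,3)))
    cs,_=cv2.findContours(pm,cv2.RETR_EXTERNAL,cv2.CHAIN_APPROX_NONE);k=max(cs,key=cv2.contourArea)[:,0]
    hull=cv2.convexHull(k)[:,0]
    P=np.array([onz(d,*q,.008) for q in k])
    for _ in range(4):
        cc,r=circ(P);e=np.abs(np.hypot(*(P[:,:2]-cc).T)-r);P=P[e<max(.0015,np.percentile(e,80))]
    print(n,'plate',np.round(cc,4),round(r,4),len(P))
    g=((H>12)&(H<35)&(S>90))&near
    g=cv2.morphologyEx(g.astype(np.uint8),cv2.MORPH_CLOSE,np.ones((3,3)))
    cs,_=cv2.findContours(g,cv2.RETR_EXTERNAL,cv2.CHAIN_APPROX_NONE);k=max(cs,key=cv2.contourArea)[:,0]
    P=np.array([onz(d,*q,.025) for q in k])[:,:2]
    print(' nut mask area',g.sum(),'mean',P.mean(0),'min',P.min(0),'max',P.max(0))
    rm=(((H<6)|(H>174))&(S>120))&near
    cs,_=cv2.findContours(rm.astype(np.uint8),cv2.RETR_EXTERNAL,cv2.CHAIN_APPROX_NONE)
    for k in cs:
        if cv2.contourArea(k)>1 or len(k)>4:
            q=k[:,0].astype(float);
            m=q.mean(0)
            if np.hypot(*(m-c))<60:
                a=onz(d,*m,.008)[:2]-cc;b=onz(d,*m,.025)[:2]-cc
                print(' red',m,len(k),'at8',np.round(a,4),np.degrees(np.arctan2(a[1],a[0])).round(1),'at25',np.round(b,4),np.degrees(np.arctan2(b[1],b[0])).round(1))
    # wrench
    for nm,z,msk in [('sleeve',.014,(V<70)),('steel',.014,(S<60)&(V>90))]:
        w0=proj(d,[.52,-.015,.01]);nr=np.hypot(uu-w0[0],vv-w0[1])<62
        X=np.array([[0]])
        m=cv2.morphologyEx((msk&nr).astype(np.uint8),cv2.MORPH_OPEN,np.ones((2,2)))
        cs,_=cv2.findContours(m,cv2.RETR_EXTERNAL,cv2.CHAIN_APPROX_NONE);k=max(cs,key=cv2.contourArea)[:,0]
        P=np.array([onz(d,*q,z) for q in k])[:,:2].astype(np.float32)
        (x,y),(w,h),a=cv2.minAreaRect(P*1000)
        print(' ',nm,len(k),'rect',round(x,1),round(y,1),round(w,1),round(h,1),round(a,1))
E
python3 m1.py
python3 - <<'E'
from h import *
d=cam('top');im=d['image'][:,:,::-1]
cv2.imwrite('pics/nz3.png',cv2.resize(im[198:232,292:328],None,fx=16,fy=16,interpolation=cv2.INTER_NEAREST))
E
```

```text
top plate [0.6107 0.28  ] 0.0935 215
 nut mask area 267 mean [0.61045744 0.27975245] min [0.587403   0.26047488] max [0.63329097 0.30004069]
 red [251. 209.] 10 at8 [0.0242 0.1343] 79.8 at25 [0.0188 0.1324] 81.9
 red [306.04835924 211.06735751] 579 at8 [0.011 0.006] 28.6 at25 [0.0058 0.006 ] 45.8
  sleeve 97 rect 469.2 -17.5 27.2 53.1 86.4
  steel 181 rect 560.5 -20.2 79.4 129.4 86.4
scene plate [0.6098 0.2763] 0.0948 142
 nut mask area 328 mean [0.60722387 0.27275344] min [0.58026261 0.24347151] max [0.63258863 0.3051478 ]
 red [329.13429752 233.71280992] 484 at8 [0.0023 0.037 ] 86.5 at25 [-0.01    0.0199] 116.6
  sleeve 71 rect 470.0 -25.6 32.8 58.0 86.9
  steel 189 rect 562.8 -26.7 84.8 131.3 85.5
```

View pics/nz3.png

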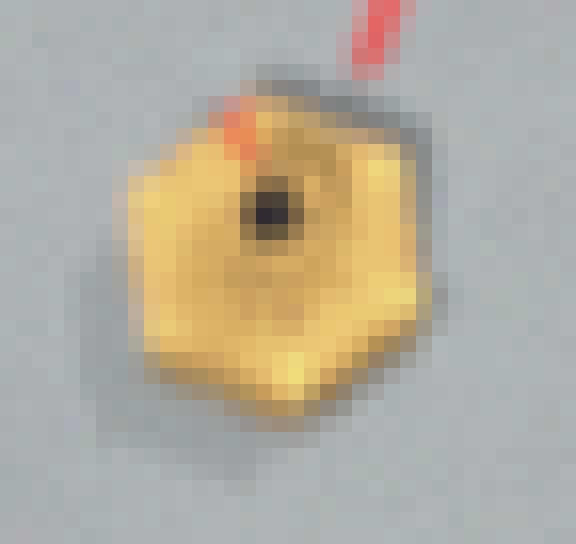

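Run:
```python
from h import *
print(delta([.34,.24,.26],[np.pi,0,np.pi]))
```

```text
[-1.000e-04 -0.000e+00 -2.138e-01 -8.064e-01 -6.211e-01 -1.111e-01]
```

Request:
arm_command:
  motion:
    - [[0, 0, -0.214, -0.806, -0.621, -0.11, 1], [0, 0, -0.214, -0.806, -0.621, -0.11, 1], [0, 0, -0.214, -0.806, -0.621, -0.11, 1], [0, 0, -0.214, -0.806, -0.621, -0.11, 1], [0, 0, -0.214, -0.806, -0.621, -0.11, 1], [0, 0, -0.214, -0.806, -0.621, -0.11, 1], [0, 0, -0.214, -0.806, -0.621, -0.11, 1]]

```text
time: 1.1
tool_pos: [0.3419, 0.237, 0.2604]
tool_rot: [-3.141, 0.002, 3.138]
contact_force: [-1.1, -0.1, -0.6]
opening: 0.0918
```

Run:
```python
from h import *
st()
print(delta([.50,-.02,.26],[np.pi,0,np.pi]))
```

```text
{'time': 1.1, 'qpos': [0.4224, 0.1102, 1.7347, -0.0012, 1.2951, -1.1446], 'qvel': [-0.3261, -0.0176, -0.0121, 0.0315, 0.0387, -0.3181], 'joint_efforts': [0.0717, -30.8918, -24.5967, -0.3908, 0.0899, -0.233], 'tool_pos': [0.3419, 0.237, 0.2604], 'tool_rot': [-3.1412, 0.002, 3.1382], 'contact_force': [-1.0597, -0.1237, -0.6286], 'torque': [0.1037, -0.0286, 0.0093], 'opening': 0.0918}
[-2.000e-04  1.300e-03 -2.200e-03 -5.299e-01 -8.550e-01  2.800e-03]
```

Request:
arm_command:
  motion:
    - [[0, 0, 0, -0.53, -0.856, 0, 1], [0, 0, 0, -0.53, -0.856, 0, 1], [0, 0, 0, -0.53, -0.856, 0, 1], [0, 0, 0, -0.53, -0.856, 0, 1], [0, 0, 0, -0.53, -0.856, 0, 1], [0, 0, 0, -0.53, -0.856, 0, 1], [0, 0, 0, -0.53, -0.856, 0, 1], [0, 0, 0, -0.53, -0.856, 0, 1]]

```text
time: 1.9
tool_pos: [0.499, -0.0174, 0.2592]
tool_rot: [3.141, -0.001, 3.139]
contact_force: [-1.0, 1.2, -0.6]
opening: 0.092
```

Run:
```python
from h import *
st()
d=cam('wrist','wr1.png');print(proj(d,[.53,-.02,.01]),proj(d,robot.observe()['tool_pos']))
```

```text
{'time': 1.9, 'qpos': [-0.1888, 0.2707, 1.5345, 0.0004, 1.3376, -1.7575], 'qvel': [0.047, -0.0261, 0.029, 0.0051, 0.0034, 0.0074], 'joint_efforts': [-1.5905, -39.0444, -25.7699, -0.2182, -0.0624, -0.1164], 'tool_pos': [0.499, -0.0174, 0.2592], 'tool_rot': [3.141, -0.0012, 3.1394], 'contact_force': [-0.9601, 1.1906, -0.6077], 'torque': [0.0722, 0.0241, 0.0154], 'opening': 0.092}
(np.float64(314.23334961578047), np.float64(224.46251590136288)) (np.float64(317.6301232374837), np.float64(294.89305282387437))
```

View pics/wr1.png

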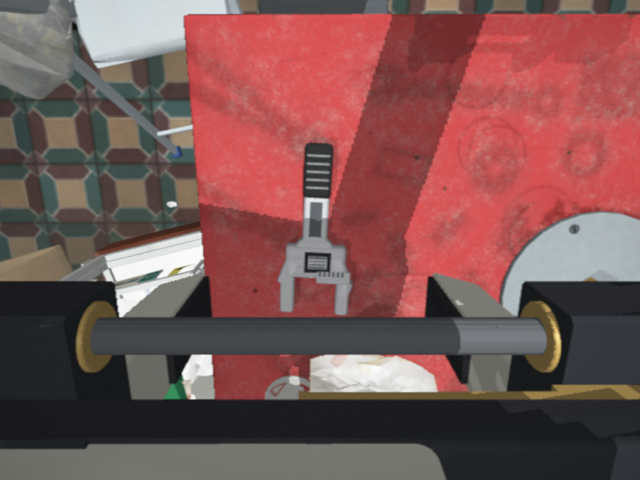

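The wrist view shows the wrench from its sleeve (318,170) through the worm (318,262) to the jaw tips (287,310) and (342,312).

```bash
cat > m2.py <<'E'
from h import *
import sys
def wrench(n,z=.014,box=None):
    d=cam(n);im=d['image'];hsv=cv2.cvtColor(im,cv2.COLOR_RGB2HSV).astype(int);H,S,V=[hsv[...,i] for i in range(3)]
    u0,u1,v0,v1=box
    sub=lambda m:(lambda o:(o.__setitem__((slice(v0,v1),slice(u0,u1)),m[v0:v1,u0:u1]),o)[1])(np.zeros(m.shape,np.uint8))
    m=sub(((V<75)&(S<120)).astype(np.uint8))
    nl,lab,stt,cen=cv2.connectedComponentsWithStats(m)
    i=1+np.argmax(stt[1:,4]); 
    k=max(cv2.findContours((lab==i).astype(np.uint8),cv2.RETR_EXTERNAL,cv2.CHAIN_APPROX_NONE)[0],key=cv2.contourArea)[:,0]
    P=np.array([onz(d,*q,z) for q in k],np.float32)[:,:2]
    (x,y),(w,h),a=cv2.minAreaRect(P*1000)
    print('sleeve px',cen[i],'rect',np.round([x,y,w,h,a],1),'bounds x',P[:,0].min(),P[:,0].max(),'y',P[:,1].min(),P[:,1].max(),'depth z',np.round(pt(d,*cen[i]),4))
    # shank + sleeve midline : rows of non-red
    nr=sub((~((S>110)&((H<10)|(H>170)))).astype(np.uint8))
    mids=[]
    for v in range(v0,v1,1):
        c=np.flatnonzero(nr[v])
        if len(c)>3:
            a_,b_=onz(d,c[0]-.5,v,z),onz(d,c[-1]+.5,v,z); mids.append([(a_[0]+b_[0])/2,(a_[1]+b_[1])/2,abs(a_[1]-b_[1]),a_[1],b_[1]])
    return d,np.array(mids)
if __name__=='__main__':
    d,m=wrench('wrist',.014,(270,360,135,318))
    for r in m[::4]: print(np.round(r*1000,1))
    im=d['image'][:,:,::-1]
    cv2.imwrite('pics/wz4.png',cv2.resize(im[135:320,260:375],None,fx=3.2,fy=3.2,interpolation=cv2.INTER_CUBIC))
E
python3 m2.py
```

```text
sleeve px [316.51681957 169.44648318] rect [473.2 -16.5  27.1  53.4  86.4] bounds x 0.44701123 0.49978086 y -0.030147824 -0.002005147 depth z [ 0.4718 -0.0164  0.015 ]
[440.3 -26.2  23.5 -37.9 -14.4]
[444.1 -12.9   8.8 -17.3  -8.5]
[448.  -20.8  34.5 -38.   -3.6]
[451.8 -20.3  37.5 -39.1  -1.6]
[455.7 -15.9  28.7 -30.2  -1.5]
[459.6 -15.4  27.8 -29.3  -1.5]
[463.5 -15.9  26.9 -29.3  -2.5]
[467.5 -15.9  26.9 -29.4  -2.4]
[471.4 -16.4  28.  -30.4  -2.4]
[475.4 -16.4  28.1 -30.4  -2.4]
[479.4 -16.9  27.1 -30.5  -3.3]
[483.5 -16.9  27.2 -30.5  -3.3]
[487.5 -16.9  27.3 -30.6  -3.3]
[491.6 -16.9  27.4 -30.6  -3.2]
[495.7 -17.4  26.4 -30.6  -4.2]
[499.8 -17.9  25.5 -30.7  -5.2]
[503.9 -18.   27.6 -31.7  -4.2]
[508.1 -18.   27.7 -31.8  -4.1]
[512.3 -18.5  26.7 -31.8  -5.1]
[516.5 -18.5  26.8 -31.9  -5.1]
[520.7 -18.5  26.8 -31.9  -5.1]
[524.9 -19.   28.  -33.   -5. ]
[529.2 -19.6  27.  -33.1  -6.1]
[533.5 -19.6  27.1 -33.1  -6. ]
[537.8 -19.6  27.1 -33.2  -6. ]
[542.1 -20.1  28.3 -34.2  -6. ]
[546.5 -21.2  36.7 -39.5  -2.8]
[550.9 -19.6  61.  -50.1  10.9]
[555.3 -18.6  65.4 -51.3  14.1]
[559.8 -18.6  65.6 -51.4  14.2]
[564.2 -18.6  65.8 -51.5  14.3]
[568.7 -19.7  66.  -52.7  13.3]
[573.2 -20.2  69.4 -54.9  14.5]
[577.7 -20.2  71.7 -56.1  15.6]
[582.3 -19.7  77.3 -58.3  18.9]
[586.9 -20.3  78.6 -59.5  19. ]
[591.5 -20.3  81.  -60.7  20.2]
[596.2 -18.1  79.  -57.6  21.4]
[600.8 -18.7  78.2 -57.8  20.4]
[605.5 -20.3  77.3 -59.   18.3]
[610.2 -20.9  76.4 -59.1  17.3]
[615.  -20.9  76.6 -59.2  17.4]
[619.8 -21.5  75.8 -59.3  16.4]
[624.6 -21.5  76.  -59.5  16.5]
[629.4   9.4  16.6   1.1  17.7]
```

View pics/wz4.png

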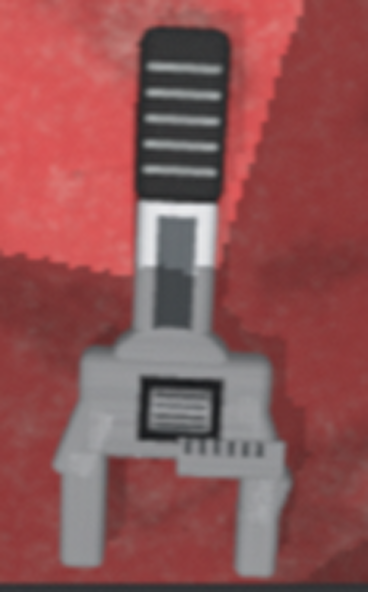

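Run:
```python
from h import *
print(delta([.55,.28,.22],[np.pi,0,np.pi]))
```

```text
[ 4.000e-04 -4.000e-04  6.000e-04 -1.731e-01  9.854e-01  1.326e-01]
```

Request:
arm_command:
  motion:
    - [[0, 0, 0, -0.175, 0.986, 0.13, 1], [0, 0, 0, -0.175, 0.986, 0.13, 1], [0, 0, 0, -0.175, 0.986, 0.13, 1], [0, 0, 0, -0.175, 0.986, 0.13, 1], [0, 0, 0, -0.175, 0.986, 0.13, 1], [0, 0, 0, -0.175, 0.986, 0.13, 1], [0, 0, 0, -0.175, 0.986, 0.13, 1], [0, 0, 0, -0.175, 0.986, 0.13, 1]]

```text
time: 2.8
tool_pos: [0.5497, 0.2817, 0.2204]
tool_rot: [-3.141, -0.001, -3.136]
contact_force: [0.4, 0.3, -0.4]
opening: 0.0915
```

Run:
```python
from h import *
st()
d=cam('wrist','wr2.png');c=proj(d,[.61,.28,.025]);print(c)
im=d['image'][:,:,::-1];u,v=map(int,c);x0=max(u-60,0);y0=max(v-60,0);print(x0,y0)
cv2.imwrite('pics/wr2z.png',cv2.resize(im[y0:v+60,x0:u+60],None,fx=5,fy=5,interpolation=cv2.INTER_CUBIC))
```

```text
{'time': 2.8, 'qpos': [0.3495, 0.5196, 1.2589, -0.0001, 1.364, -1.2264], 'qvel': [-0.0538, -0.0269, 0.0185, -0.009, -0.0004, -0.0099], 'joint_efforts': [1.6061, -51.9581, -25.6179, 0.1897, 0.0338, 0.1225], 'tool_pos': [0.5497, 0.2817, 0.2204], 'tool_rot': [-3.1412, -0.0009, -3.1364], 'contact_force': [0.3914, 0.3384, -0.3975], 'torque': [-0.0012, 0.0238, -0.0433], 'opening': 0.0915}
(np.float64(314.60349210184256), np.float64(268.68380392602944))
254 208
```

View pics/wr2.png

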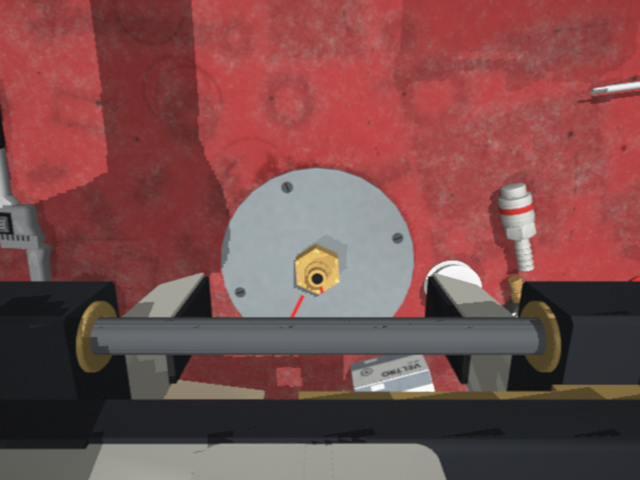

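View pics/wr2z.png

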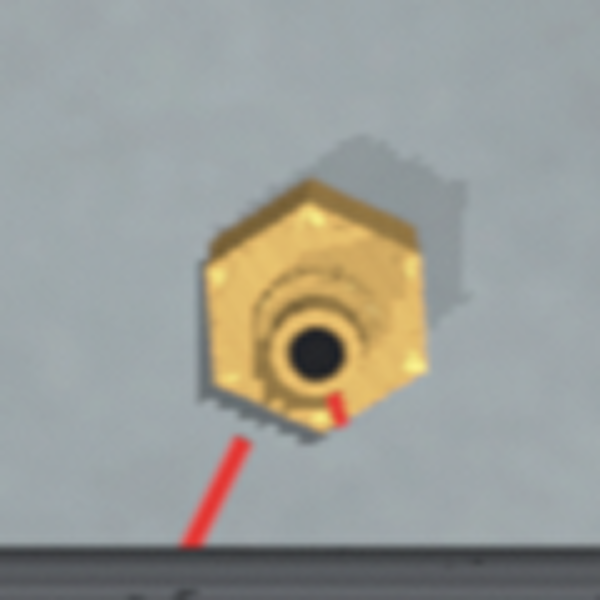

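Run:
```python
from h import *
d=cam('wrist')
C=np.array([(315,205),(415,262),(427,368),(322,432),(213,382),(207,264)])/5+[253.6,207.6]
P=np.array([onz(d,*c,.025)[:2] for c in C]);m=P.mean(0);print('centre',m,'r',np.hypot(*(P-m).T))
a=np.degrees(np.arctan2(*(P-m).T[::-1]));print(a, (a+30)%60-30)
r=[onz(d,253.6+u/5,207.6+v/5,.008)[:2] for u,v in [(243,440),(192,545)]]
print(r,np.degrees(np.arctan2(*(r[1]-r[0])[::-1])),[np.degrees(np.arctan2(*(q-m)[::-1])) for q in r])
r=[onz(d,253.6+u/5,207.6+v/5,.025)[:2] for u,v in [(334,397),(342,424)]]
print('mark',[np.degrees(np.arctan2(*(q-m)[::-1])) for q in r])
for u,v in [(240,300),(385,310)]: print('z',pt(d,254+u/5,208+v/5))
for u,v in [(270,200),(350,200)]: print('plate z',pt(d,u,v))
# plate circle
im=d['image'];hsv=cv2.cvtColor(im,cv2.COLOR_RGB2HSV).astype(int)
g=((hsv[...,1]<60)&(hsv[...,2]>90)).astype(np.uint8);g[:160]=0;g[272:]=0;g[:,:215]=0;g[:,418:]=0
k=max(cv2.findContours(g,cv2.RETR_EXTERNAL,cv2.CHAIN_APPROX_NONE)[0],key=cv2.contourArea)[:,0]
k=k[(k[:,1]<270)]
P=np.array([onz(d,*q,.008)[:2] for q in k])
for _ in range(5):
    A=np.c_[2*P,np.ones(len(P))];s=np.linalg.lstsq(A,(P**2).sum(1),rcond=None)[0];r=np.sqrt(s[2]+s[0]**2+s[1]**2)
    e=abs(np.hypot(*(P-s[:2]).T)-r);P=P[e<=max(.001,np.percentile(e,85))]
print('plate',s[:2],r,len(P))
```

```text
centre [0.61360595 0.28054972] r [0.02263163 0.0216827  0.02308263 0.02288577 0.02334598 0.02324827]
[-179.12990364  122.17859952   65.25844729    2.80002051  -57.14898274
 -118.25861726] [0.87009636 2.17859952 5.25844729 2.80002051 2.85101726 1.74138274]
[array([0.64582195, 0.26584822]), array([0.66903173, 0.25530318])] -24.434002898655514 [np.float64(-24.529187951147748), np.float64(-24.48934633500166)]
mark [np.float64(12.173610348263612), np.float64(13.101062505325077)]
z [0.61012383 0.26655366 0.02497032]
z [0.61083519 0.29368638 0.02811918]
plate z [0.54863767 0.23632712 0.00835259]
plate z [0.54823698 0.31129666 0.00900769]
plate [0.61152194 0.28215643] 0.09361172502006367 260
```

The wrist view shows the nut at (317,272), the home line from (302,296) toward (292,317), and the nut's mark at (321,290). That puts the nut at about (0.613, 0.281), with a corner at about 2.6° and the joint at about 0.55. Next I go and take the wrench by the shank.

Run:
```python
from h import *
print(delta([.534,-.010,.10],[np.pi,0,np.pi-.056]))
```

```text
[-2.000e-04  1.000e-04  3.650e-02  5.670e-02 -9.638e-01  4.043e-01]
```

Request:
arm_command:
  motion:
    - [[0, 0, 0.036, 0.057, -0.97, 0.4, 1], [0, 0, 0.036, 0.057, -0.97, 0.4, 1], [0, 0, 0.036, 0.057, -0.97, 0.4, 1], [0, 0, 0.036, 0.057, -0.97, 0.4, 1], [0, 0, 0.036, 0.057, -0.97, 0.4, 1], [0, 0, 0.036, 0.057, -0.97, 0.4, 1], [0, 0, 0.036, 0.057, -0.97, 0.4, 1], [0, 0, 0.036, 0.057, -0.97, 0.4, 1]]

```text
time: 3.7
tool_pos: [0.5335, -0.0145, 0.1007]
tool_rot: [3.142, -0.001, 3.08]
contact_force: [-0.1, -0.1, 0.2]
opening: 0.0919
```

Run:
```python
from h import *
d=cam('wrist','wr3.png')
for x in (-78,-105,-140): 
  print(x,proj(d,np.array([.612,-.0245,.012])+R.from_euler('z',-.056).apply([x/1000,0,0])))
print(delta([.534,-.020,.004],[np.pi,0,np.pi-.056]));st()
```

```text
-78 (np.float64(307.2992037944089), np.float64(239.95354486327992))
-105 (np.float64(306.7847464261056), np.float64(198.4473552313129))
-140 (np.float64(306.0724630743682), np.float64(140.98065402261204))
[ 2.000e-04  3.000e-04 -2.300e-03 -7.000e-04 -2.400e-02  3.244e-01]
{'time': 3.75, 'qpos': [-0.1678, 0.4918, 1.6686, 0.0005, 0.9808, -1.6793], 'qvel': [0.0498, -0.0088, -0.0185, 0.006, 0.0045, 0.0066], 'joint_efforts': [-1.7164, -45.5838, -19.6636, -0.2039, 0.0156, -0.1305], 'tool_pos': [0.5342, -0.0128, 0.1013], 'tool_rot': [3.1412, 0.0005, 3.082], 'contact_force': [-0.4374, 0.2662, 0.3117], 'torque': [0.0672, 0.0513, 0.0323], 'opening': 0.0916}
```

View pics/wr3.png

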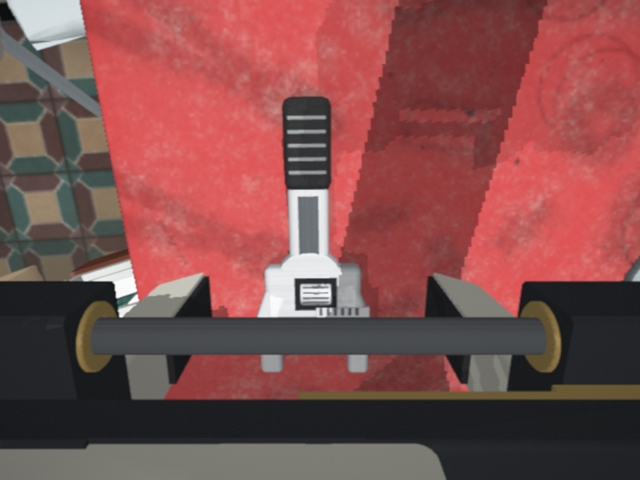

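The wrist view shows the wrench where I predicted it: shank centred at (308,225), sleeve at (307,142). Going down to grip.

Request:
arm_command:
  motion:
    - [[0, 0, 0, 0, -0.022, 0.16, 0.4], [0, 0, 0, 0, -0.022, 0.3, 0.2], [0, 0, 0, 0, -0.022, 0.324, 0.2], [0, 0, 0, 0, -0.022, 0.324, 0], [0, 0, 0, 0, -0.022, 0.324, -1], [0, 0, 0, 0, -0.022, 0.324, -1], [0, 0, 0, 0, -0.022, 0.324, -1], [0, 0, 0, 0, -0.022, 0.324, -1]]
  grip_force: 45

```text
time: 4.55
tool_pos: [0.5346, -0.0184, 0.0046]
tool_rot: [-3.141, 0.002, 3.086]
contact_force: [-0.6, 0.1, -0.5]
opening: 0.0326
```

Run:
```python
from h import *
st()
```

```text
{'time': 4.55, 'qpos': [-0.1778, 0.6369, 1.7447, 0.0001, 0.758, -1.6926], 'qvel': [-0.0023, 0.0089, 0.006, -0.0013, -0.0035, 0.0], 'joint_efforts': [0.072, -49.1149, -15.9751, -0.0287, 0.0706, 0.0012], 'tool_pos': [0.5346, -0.0184, 0.0046], 'tool_rot': [-3.1414, 0.002, 3.0855], 'contact_force': [-0.55, 0.0708, -0.4972], 'torque': [0.0521, -0.0161, 0.0569], 'opening': 0.0326}
```

Request:
arm_command:
  motion:
    - [[0, 0, 0, 0, 0, 0, -1], [0, 0, 0, 0, 0, 0, -1], [0, 0, 0, 0, 0, 0, -1], [0, 0, 0, 0, 0, -0.1, -1], [0, 0, 0, 0, 0, -0.25, -1], [0, 0, 0, 0, 0, -0.25, -1]]
  grip_force: 45

```text
time: 5.15
tool_pos: [0.537, -0.0188, 0.083]
tool_rot: [-3.141, 0.009, 3.085]
contact_force: [0.4, -0.8, -2.4]
opening: 0.0252
```

Run:
```python
from h import *
st()
d=cam('wrist','wr4.png')
cam('scene','sc4.png')
# nut-approach: hover
print(delta([.533,.2745,.10],[np.pi,0,np.pi+.045]))
```

```text
{'time': 5.15, 'qpos': [-0.1778, 0.5172, 1.6856, 0.0003, 0.93, -1.6926], 'qvel': [-0.0013, 0.0649, 0.0721, -0.0018, -0.0863, 0.001], 'joint_efforts': [0.2828, -48.7424, -18.8456, -0.0282, 1.3843, 0.002], 'tool_pos': [0.537, -0.0188, 0.083], 'tool_rot': [-3.1408, 0.0087, 3.0854], 'contact_force': [0.3979, -0.758, -2.3615], 'torque': [0.0408, 0.047, 0.0117], 'opening': 0.0252}
[ 1.000e-04  3.000e-04 -6.450e-02  5.760e-02  9.743e-01 -7.130e-02]
```

View pics/wr4.png

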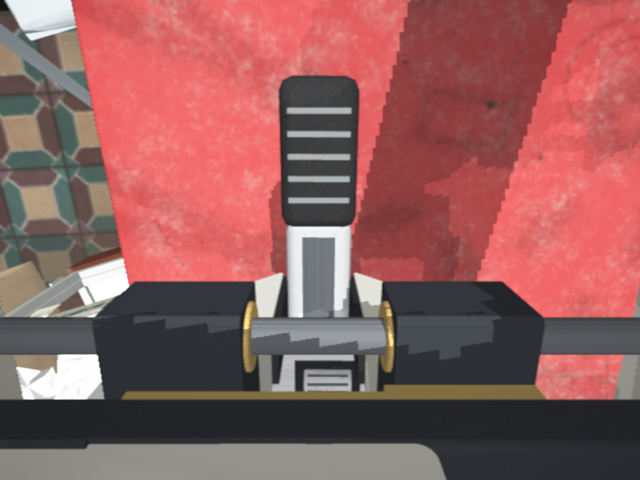

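View pics/sc4.png

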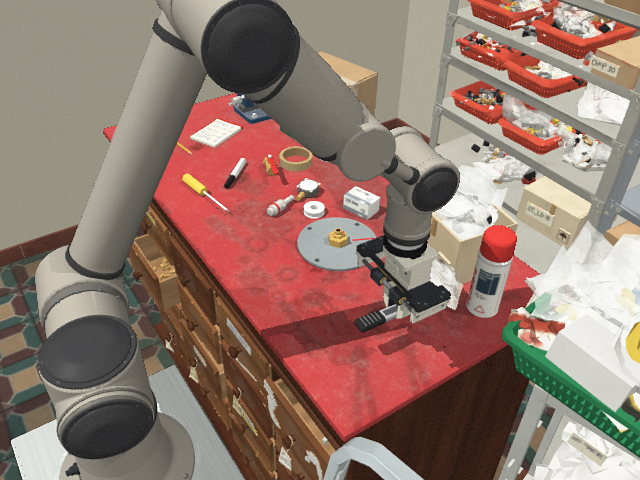

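The wrist view shows the wrench gripped, with the sleeve centred at (319,150) and square to the jaws. The scene view shows it lifted clear. Carrying it above the nut.

Request:
arm_command:
  motion:
    - [[0, 0, -0.064, 0.057, 0.974, -0.07, -1], [0, 0, -0.064, 0.057, 0.974, -0.07, -1], [0, 0, -0.064, 0.057, 0.974, -0.07, -1], [0, 0, -0.064, 0.057, 0.974, -0.07, -1], [0, 0, -0.064, 0.057, 0.974, -0.07, -1], [0, 0, -0.064, 0.057, 0.974, -0.07, -1], [0, 0, -0.064, 0.057, 0.974, -0.07, -1], [0, 0, -0.064, 0.057, 0.974, -0.07, -1]]

```text
time: 6.05
tool_pos: [0.5315, 0.2747, 0.0969]
tool_rot: [-3.14, -0.005, -3.095]
contact_force: [0.3, -0.1, -4.4]
opening: 0.0252
```

Run:
```python
from h import *
s=st()
cam('top','tp5.png');cam('scene','sc5.png')
d=cam('wrist','wr5.png')
s=st()
im=d['image'];hsv=cv2.cvtColor(im,cv2.COLOR_RGB2HSV).astype(int)
m=((hsv[...,2]<75)&(hsv[...,1]<120)).astype(np.uint8);m[:40]=0;m[275:]=0;m[:,:230]=0;m[:,420:]=0
n,l,stt,c=cv2.connectedComponentsWithStats(m);i=1+np.argmax(stt[1:,4]);print(stt[i],c[i])
zz=d['z_map'][l==i];p=pt(d,*c[i]);print('sleeve pt',p)
k=max(cv2.findContours((l==i).astype(np.uint8),cv2.RETR_EXTERNAL,cv2.CHAIN_APPROX_NONE)[0],key=cv2.contourArea)[:,0]
P=np.array([onz(d,*q,p[2])[:2] for q in k],np.float32)*1000
print(cv2.minAreaRect(P))
Rt=R.from_euler('xyz',s['tool_rot']);print('in tool',Rt.inv().apply(p-s['tool_pos']))
im=cv2.imread('pics/tp5.png');cv2.imwrite('pics/tp5z.png',cv2.resize(im[150:290,230:390],None,fx=4,fy=4,interpolation=cv2.INTER_CUBIC))
im=cv2.imread('pics/sc5.png');cv2.imwrite('pics/sc5z.png',cv2.resize(im[150:300,250:410],None,fx=4,fy=4,interpolation=cv2.INTER_CUBIC))
```

```text
{'time': 6.05, 'qpos': [0.3491, 0.6007, 1.4789, -0.0002, 1.0669, -1.2684], 'qvel': [-0.0456, -0.0155, 0.0172, -0.0071, 0.0019, -0.0019], 'joint_efforts': [1.8644, -56.1657, -23.854, 0.1928, -0.0918, 0.0686], 'tool_pos': [0.5315, 0.2747, 0.0969], 'tool_rot': [-3.1399, -0.0046, -3.0948], 'contact_force': [0.3231, -0.1026, -4.354], 'torque': [-0.0516, 0.1247, 0.0132], 'opening': 0.0252}
{'time': 6.2, 'qpos': [0.3453, 0.5986, 1.4789, -0.0002, 1.0671, -1.2683], 'qvel': [-0.0073, -0.0098, -0.0074, 0.0015, 0.0009, 0.0015], 'joint_efforts': [0.8048, -55.3742, -22.9894, 0.0153, -0.0058, -0.0048], 'tool_pos': [0.5328, 0.2728, 0.0981], 'tool_rot': [-3.1405, -0.0028, -3.0987], 'contact_force': [0.3932, -0.1353, -4.7549], 'torque': [0.0131, 0.1029, 0.0129], 'opening': 0.0251}
[ 280   76   78  150 8624] [318.34079314 148.87233302]
sleeve pt [0.47000418 0.27162852 0.11005016]
((471.8337707519531, 271.73272705078125), (52.56599426269531, 27.113630294799805), 2.4046132564544678)
in tool [ 0.06277737  0.00153033 -0.01173842]
```

View pics/wr5.png

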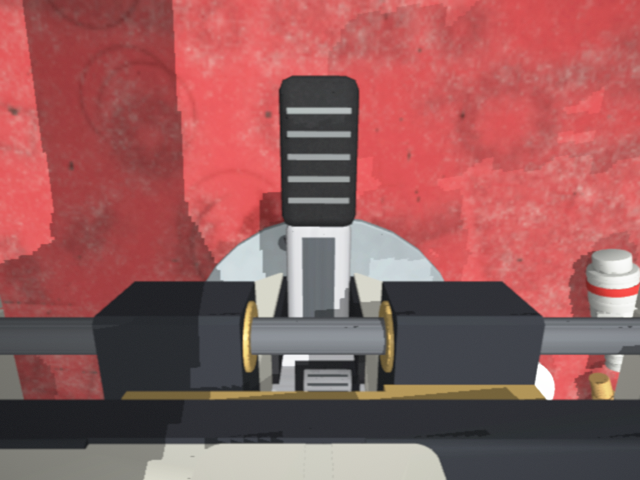

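View pics/tp5z.png

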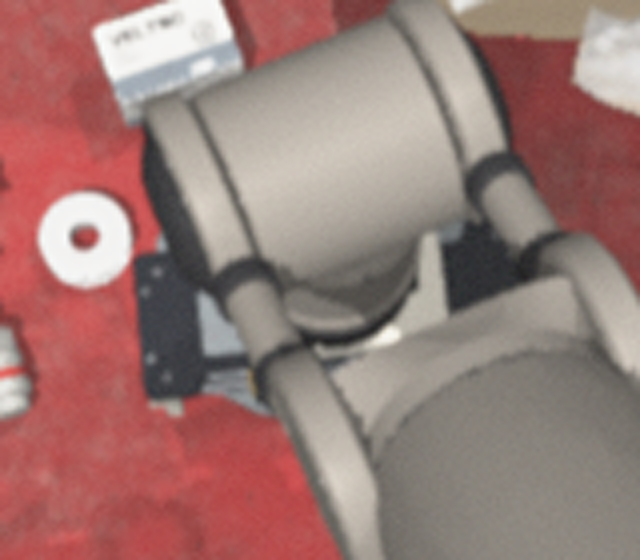

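View pics/sc5z.png

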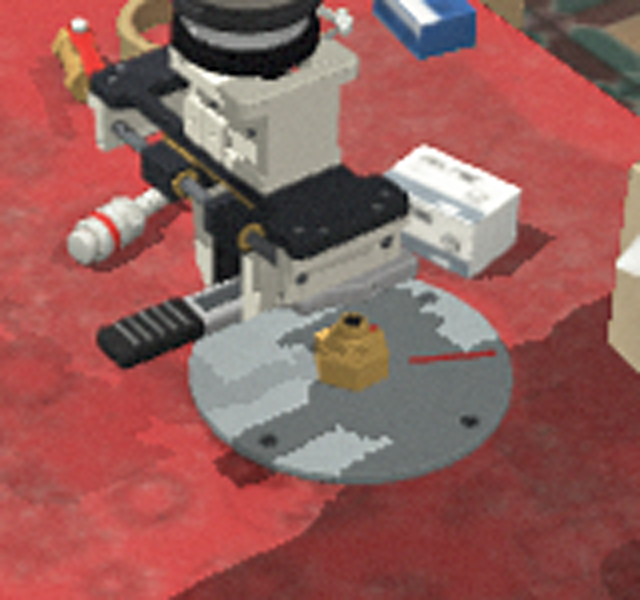

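Measured in the wrist camera's own frame, the wrench origin comes out at (0.611, 0.278) against the nut at (0.613, 0.281). That is the offset I wanted. The zoomed scene view shows the wrench hovering beyond the nut. Going down in two stages.

Request:
arm_command:
  motion:
    - [[0, 0, 0, 0, 0, 0.1, -1], [0, 0, 0, 0, 0, 0.18, -1], [0, 0, 0, 0, 0, 0.215, -1], [0, 0, 0, 0, 0, 0.215, -1], [0, 0, 0, 0, 0, 0.215, -1]]

```text
time: 6.7
tool_pos: [0.5341, 0.2739, 0.0358]
tool_rot: [3.141, 0.001, -3.098]
contact_force: [0.7, -0.7, -4.9]
opening: 0.0254
```

Run:
```python
from h import *
s=st()
d=cam('scene','sc6.png')
s=st()
im=cv2.imread('pics/sc6.png');cv2.imwrite('pics/sc6z.png',cv2.resize(im[195:285,285:395],None,fx=6,fy=6,interpolation=cv2.INTER_CUBIC))
```

```text
{'time': 6.7, 'qpos': [0.3462, 0.6782, 1.5299, 0.0001, 0.9324, -1.268], 'qvel': [0.0062, -0.0163, -0.0137, 0.0015, -0.0034, -0.0006], 'joint_efforts': [-0.1094, -55.5351, -19.8203, -0.0341, 0.0365, -0.0008], 'tool_pos': [0.5341, 0.2739, 0.0358], 'tool_rot': [3.1412, 0.001, -3.0982], 'contact_force': [0.6512, -0.7239, -4.9298], 'torque': [0.001, 0.1193, 0.0302], 'opening': 0.0254}
{'time': 6.75, 'qpos': [0.3465, 0.6775, 1.5295, 0.0, 0.9324, -1.268], 'qvel': [0.0036, -0.0084, -0.0031, 0.0008, -0.0022, 0.0002], 'joint_efforts': [-0.1273, -55.9104, -20.1271, -0.0345, 0.0212, -0.0007], 'tool_pos': [0.5344, 0.2742, 0.0363], 'tool_rot': [3.1409, 0.0021, -3.0979], 'contact_force': [0.1413, 0.1199, -4.7121], 'torque': [0.0408, 0.0656, 0.0307], 'opening': 0.0252}
```

View pics/sc6z.png

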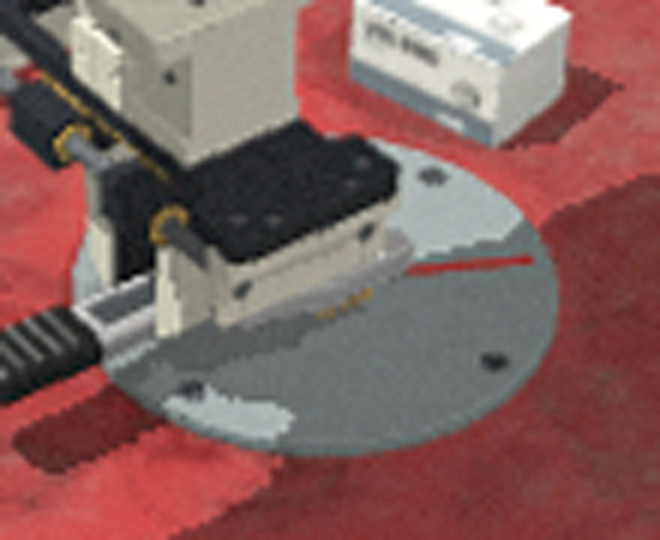

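Request:
arm_command:
  motion:
    - [[0, 0, 0, 0.004, -0.004, 0, -1], [0, 0, 0, 0.004, -0.004, 0.02, -1], [0, 0, 0, 0.004, -0.004, 0.04, -1], [0, 0, 0, 0.004, -0.004, 0.055, -1]]

```text
time: 7.15
tool_pos: [0.532, 0.273, 0.018]
tool_rot: [-3.142, -0.0, -3.097]
contact_force: [-0.1, 0.5, -4.5]
opening: 0.0255
```

No contact on the way down, and the underside is now well below the nut's top. Last 5 mm.

Request:
arm_command:
  motion:
    - [[0, 0, 0, 0, 0, 0.01, -1], [0, 0, 0, 0, 0, 0.016, -1], [0, 0, 0, 0, 0, 0.018, -1], [0, 0, 0, 0, 0, 0.018, -1]]

```text
time: 7.55
tool_pos: [0.5322, 0.2731, 0.0131]
tool_rot: [3.142, 0.0, -3.097]
contact_force: [-0.1, -0.8, -4.9]
opening: 0.0254
```

Request:
arm_command:
  motion:
    - [[0, 0, 0, 0, 0, 0.003, -1], [0, 0, 0, 0, 0, 0.003, 0], [0, 0, 0, 0, 0, 0.003, 0], [0, 0, 0, 0, 0, 0.003, 0], [0, 0, 0, 0, 0, 0.003, 0], [0, 0, 0, 0, 0, -0.05, 0], [0, 0, 0, 0, 0, -0.2, 0], [0, 0, 0, 0, 0, -0.3, 0]]

```text
time: 8.35
tool_pos: [0.5328, 0.2733, 0.1054]
tool_rot: [3.141, 0.002, -3.097]
contact_force: [0.6, 0.3, 0.4]
opening: 0.046
```

Run:
```python
from h import *
s=st()
print(delta([.55,.275,.20],[np.pi,0,np.pi+.045]))
```

```text
{'time': 8.35, 'qpos': [0.3459, 0.5882, 1.4755, 0.0001, 1.0761, -1.2692], 'qvel': [-0.0002, -0.3568, -0.281, -0.0006, 0.623, -0.0006], 'joint_efforts': [0.1707, -49.6092, -19.5797, -0.0106, -0.3093, 0.0004], 'tool_pos': [0.5328, 0.2733, 0.1054], 'tool_rot': [3.1409, 0.0017, -3.0973], 'contact_force': [0.5767, 0.267, 0.4205], 'torque': [0.0241, -0.0198, -0.0065], 'opening': 0.046}
[ 0.0004  0.0011 -0.0005 -0.0582  0.0034 -0.3153]
```

Request:
arm_command:
  motion:
    - [[0, 0, 0, -0.04, 0, -0.2, -1], [0, 0, 0, -0.04, 0, -0.2, -1], [0, 0, 0, -0.04, 0, -0.2, -1], [0, 0, 0, -0.04, 0, -0.2, -1], [0, 0, 0, -0.04, 0, -0.2, -1]]
  grip_force: 20

```text
time: 8.85
tool_pos: [0.543, 0.2732, 0.1611]
tool_rot: [-3.141, -0.004, -3.097]
contact_force: [-0.1, -0.3, -0.4]
opening: 0.0106
```

Run:
```python
from h import *
d=cam('wrist','wr7.png');s=st()
print(proj(d,[.613,.281,.025]),proj(d,[.568,.28,.0265]))
im=d['image'][:,:,::-1]
cv2.imwrite('pics/wr7z.png',cv2.resize(im[120:310,230:410],None,fx=3.1,fy=3.1,interpolation=cv2.INTER_CUBIC))
```

```text
{'time': 8.9, 'qpos': [0.3402, 0.5497, 1.3755, 0.0001, 1.2201, -1.2751], 'qvel': [0.0005, -0.0012, -0.009, -0.0016, 0.0037, -0.001], 'joint_efforts': [-0.0056, -53.2818, -23.8854, -0.0113, 0.0955, 0.0005], 'tool_pos': [0.5431, 0.2733, 0.1611], 'tool_rot': [-3.1406, -0.0036, -3.0972], 'contact_force': [-0.1667, 0.1245, -0.1592], 'torque': [0.0268, 0.0355, 0.0806], 'opening': 0.0064}
(np.float64(322.3849805515816), np.float64(306.7431930006419)) (np.float64(323.8993232980415), np.float64(253.8992690931838))
```

View pics/wr7.png

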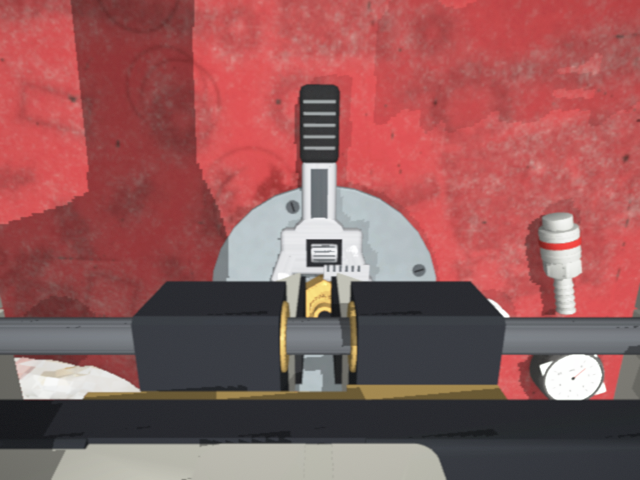

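View pics/wr7z.png

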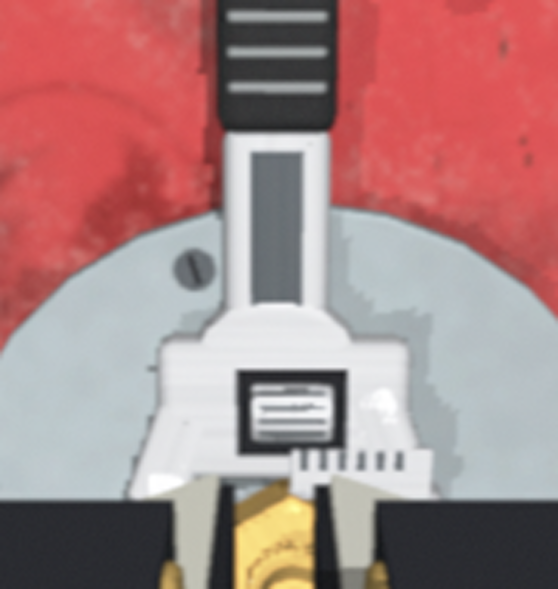

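The wrist view shows the wrench flat round the nut and the worm at (324,253.5), i.e. about (0.567, 0.279). Next, fingertip down on the worm with the jaws shut.

Run:
```python
from h import *
print(delta([.560,.2785,.032],[np.pi,0,np.pi+.045]))
```

```text
[-6.000e-04 -2.300e-03 -4.000e-04 -5.870e-02  1.530e-02  4.301e-01]
```

Request:
arm_command:
  motion:
    - [[0, 0, 0, -0.059, 0.015, 0.2, -1], [0, 0, 0, -0.059, 0.015, 0.36, -1], [0, 0, 0, -0.059, 0.015, 0.43, -1], [0, 0, 0, -0.059, 0.015, 0.43, -1], [0, 0, 0, -0.059, 0.015, 0.43, -1], [0, 0, 0, -0.059, 0.015, 0.43, -1]]

```text
time: 9.5
tool_pos: [0.5619, 0.279, 0.0347]
tool_rot: [3.141, 0.001, -3.097]
contact_force: [0.3, -1.1, 0.5]
opening: 0.0003
```

Request:
arm_command:
  motion:
    - [[0, 0, 0, 0.005, 0, 0.02, -1], [0, 0, 0, 0.005, 0, 0.026, -1], [0, 0, 0, 0.005, 0, 0.03, -1], [0, 0, 0, 0.005, 0, 0.03, -1]]

```text
time: 9.9
tool_pos: [0.5601, 0.2789, 0.0264]
tool_rot: [3.141, 0.0, -3.097]
contact_force: [-3.4, -1.1, 8.4]
opening: 0.0004
```

Request:
arm_command:
  motion:
    - [[0, 0, 0, 0, 0, 0.002, -1], [0, 0, 0, -0.012, 0, 0.002, -1], [0, 0, 0, -0.024, 0, 0.002, -1], [0, 0, 0, -0.036, 0, 0.002, -1], [0, 0, 0, -0.048, 0, 0.002, -1]]

```text
time: 10.4
tool_pos: [0.5737, 0.2798, 0.0263]
tool_rot: [3.141, -0.001, -3.097]
contact_force: [-7.0, -0.1, 11.5]
opening: 0.0006
```

The drag worked: 7 N along the stroke under 11.5 N of press. Repeating strokes.

Request:
arm_command:
  motion:
    - [[0, 0, 0, 0, 0, -0.03, -1], [0, 0, 0, 0.048, 0, -0.03, -1], [0, 0, 0, 0.048, 0, -0.01, -1], [0, 0, 0, 0.048, 0, 0, -1], [0, 0, 0, 0.036, 0, 0.001, -1], [0, 0, 0, 0.024, 0, 0.001, -1], [0, 0, 0, 0.012, 0, 0.001, -1], [0, 0, 0, 0, 0, 0.001, -1]]

```text
time: 11.2
tool_pos: [0.5745, 0.2806, 0.0262]
tool_rot: [3.14, -0.0, -3.097]
contact_force: [-8.8, 2.7, 16.5]
opening: 0.0005
```

Request:
arm_command:
  motion:
    - [[0, 0, 0, 0, 0, -0.03, -1], [0, 0, 0, 0.048, 0, -0.03, -1], [0, 0, 0, 0.048, 0, -0.01, -1], [0, 0, 0, 0.048, 0, 0, -1], [0, 0, 0, 0.036, 0, 0.001, -1], [0, 0, 0, 0.024, 0, 0.001, -1], [0, 0, 0, 0.012, 0, 0.001, -1], [0, 0, 0, 0, 0, 0.001, -1]]

```text
time: 12.0
tool_pos: [0.5723, 0.2804, 0.0259]
tool_rot: [3.141, -0.005, -3.097]
contact_force: [-19.0, 2.7, 27.1]
opening: 0.0006
```

Request:
arm_command:
  motion:
    - [[0, 0, 0, 0, 0, -0.03, -1], [0, 0, 0, 0.048, 0, -0.03, -1], [0, 0, 0, 0.048, 0, -0.01, -1], [0, 0, 0, 0.048, 0, 0, -1], [0, 0, 0, 0.036, 0, 0, -1], [0, 0, 0, 0.024, 0, 0, -1], [0, 0, 0, 0.012, 0, 0, -1], [0, 0, 0, 0, 0, 0, -1]]

```text
time: 12.8
tool_pos: [0.5702, 0.2798, 0.0258]
tool_rot: [-3.141, -0.01, -3.097]
contact_force: [-20.2, -1.1, 30.2]
opening: 0.0005
```

The drag force has risen to 20 N and the tip slips, so the jaws look closed. Lifting to check.

Request:
arm_command:
  motion:
    - [[0, 0, 0, 0, 0, -0.03, -1], [0, 0, 0, 0.1, -0.02, -0.3, -1], [0, 0, 0, 0.1, -0.02, -0.46, -1], [0, 0, 0, 0.1, -0.02, -0.46, -1], [0, 0, 0, 0.1, -0.02, -0.46, -1], [0, 0, 0, 0.1, -0.02, -0.46, -1]]

```text
time: 13.4
tool_pos: [0.5457, 0.272, 0.1618]
tool_rot: [3.141, 0.001, -3.098]
contact_force: [-0.3, -0.2, -1.1]
opening: 0.0003
```

```bash
cat > v.py <<'E'
from h import *
import sys
t=sys.argv[1]
d=cam('wrist','wr%s.png'%t);cam('scene','sc%s.png'%t);s=st()
im=cv2.imread('pics/sc%s.png'%t);cv2.imwrite('pics/sc%sz.png'%t,cv2.resize(im[195:285,285:395],None,fx=6,fy=6,interpolation=cv2.INTER_CUBIC))
E
python3 v.py 8
```

```text
{'time': 13.5, 'qpos': [0.3369, 0.5515, 1.3758, -0.0001, 1.2172, -1.2779], 'qvel': [0.0011, 0.008, 0.0068, -0.0019, 0.0013, 0.0001], 'joint_efforts': [0.0518, -54.2161, -24.309, -0.0125, 0.08, -0.0018], 'tool_pos': [0.5446, 0.2717, 0.1599], 'tool_rot': [-3.1407, -0.0027, -3.0976], 'contact_force': [-0.3225, 0.0277, -0.154], 'torque': [0.0189, -0.0232, 0.0338], 'opening': 0.0004}
```

View pics/wr8.png

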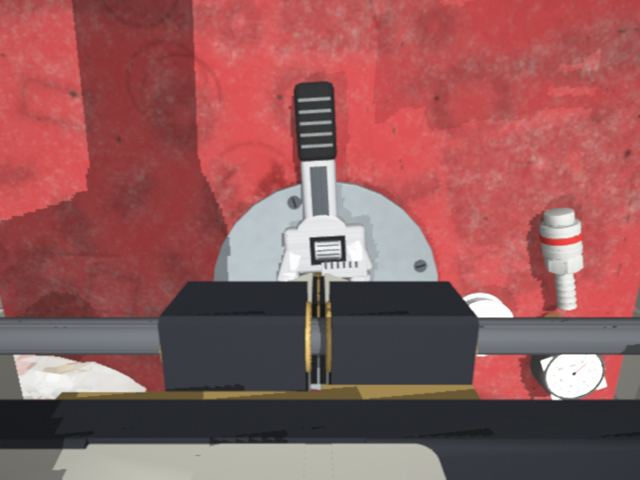

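View pics/sc8z.png

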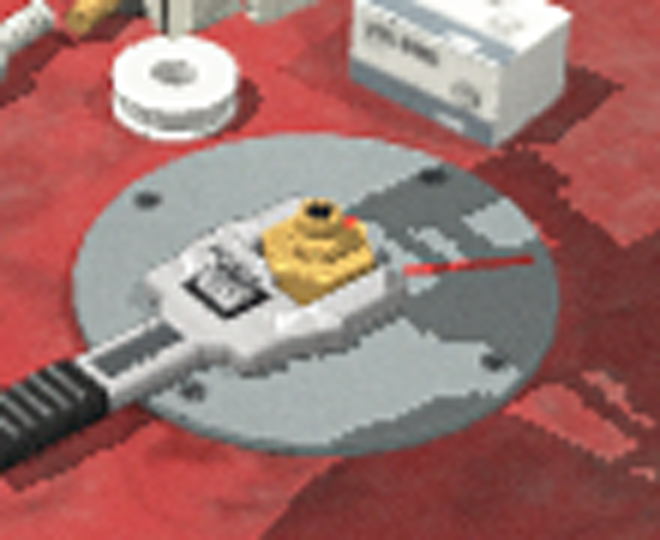

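The wrist view has the sleeve at (315,120) and the worm at (328,250): the wrench has turned about 3°. The zoomed scene view shows it flat with the jaws on the nut. I'll look from straight above to measure the gap.

Request:
arm_command:
  motion:
    - [[0, 0, 0, -0.2, 0, -0.1, 0], [0, 0, 0, -0.2, 0, -0.1, 0], [0, 0, 0, -0.2, 0, -0.1, 0], [0, 0, 0, -0.2, 0, -0.1, 0]]

```text
time: 13.9
tool_pos: [0.604, 0.2745, 0.1895]
tool_rot: [-3.141, -0.004, -3.098]
contact_force: [-0.8, 0.2, -0.5]
opening: 0.0279
```

Run:
```python
from h import *
s=st();d=cam('wrist','wr9.png')
im=d['image'][:,:,::-1]
cv2.imwrite('pics/wr9z.png',cv2.resize(im[130:280,230:410],None,fx=4,fy=4,interpolation=cv2.INTER_CUBIC))
```

```text
{'time': 13.9, 'qpos': [0.311, 0.6307, 1.1488, 0.0002, 1.366, -1.3039], 'qvel': [0.0087, -0.0172, 0.0274, 0.0014, 0.002, 0.0001], 'joint_efforts': [-0.5309, -58.4917, -26.3405, -0.0568, 0.0429, -0.01], 'tool_pos': [0.604, 0.2745, 0.1895], 'tool_rot': [-3.1408, -0.0037, -3.0976], 'contact_force': [-0.7871, 0.2014, -0.4752], 'torque': [0.0007, -0.0031, -0.0712], 'opening': 0.0279}
```

View pics/wr9z.png

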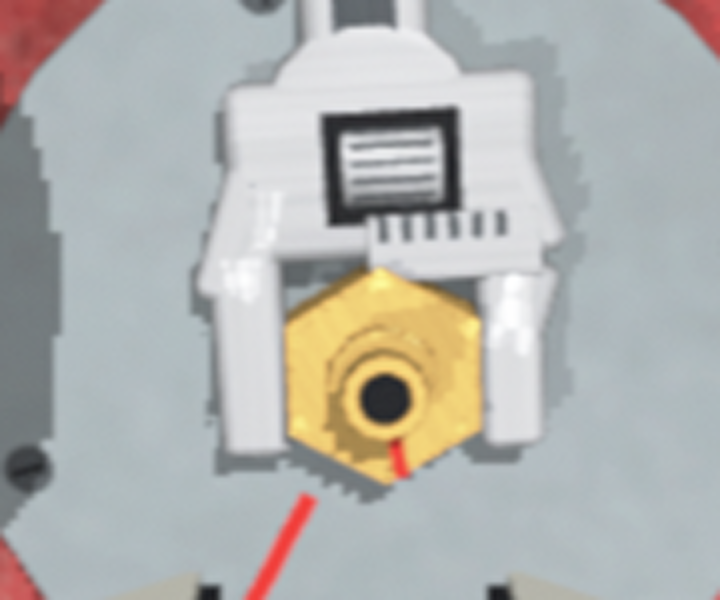

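Run:
```python
from h import *
d=cam('wrist');im=d['image'];hsv=cv2.cvtColor(im,cv2.COLOR_RGB2HSV).astype(int)
g=(hsv[...,0]>12)&(hsv[...,0]<35)&(hsv[...,1]>80)
for v in range(208,246,4):
    c=np.flatnonzero(g[v,270:380])+270
    a,b=onz(d,c[0]-.5,v,.0225),onz(d,c[-1]+.5,v,.0225);print(v,c[0],c[-1],np.hypot(*(a-b)[:2]).round(4))
# wrench yaw via shank+sleeve & worm
m=((hsv[...,2]<75)&(hsv[...,1]<120)).astype(np.uint8);m[120:]=0;m[:,:230]=0;m[:,420:]=0
n,l,stt,c=cv2.connectedComponentsWithStats(m);i=1+np.argmax(stt[1:,4]);print(stt[i])
k=max(cv2.findContours((l==i).astype(np.uint8),cv2.RETR_EXTERNAL,cv2.CHAIN_APPROX_NONE)[0],key=cv2.contourArea)[:,0]
P=np.array([onz(d,*q,.022)[:2] for q in k],np.float32)*1000
print(cv2.minAreaRect(P),pt(d,*c[i]),robot.observe()['tool_pos'])
```

```text
208 303 348 0.0381
212 301 349 0.0407
216 301 349 0.0408
220 301 349 0.0409
224 301 349 0.041
228 302 349 0.0403
232 302 349 0.0404
236 302 349 0.0405
240 304 345 0.0355
244 312 338 0.0229
[ 296    3   40   80 2125]
((474.5325622558594, 267.7740783691406), (53.18052673339844, 27.833593368530273), 5.761465072631836) [0.47451853 0.26780203 0.02525486] [0.60347233 0.27468642 0.19020354]
```

The gap measures 40 to 41 mm on the nut, so the jaws fit. The wrench yaw is about 5.8° and the sleeve is at (0.4745, 0.267). Moving to the sleeve.

Run:
```python
from h import *
print(delta([.474,.2665,.06],[np.pi,0,np.pi+.10]))
```

```text
[-4.000e-04 -2.100e-03 -3.530e-02  4.309e-01 -7.700e-03  4.355e-01]
```

Request:
arm_command:
  motion:
    - [[0, 0, -0.035, 0.2, -0.008, 0.1, 0.1], [0, 0, -0.035, 0.43, -0.008, 0.2, 0.1], [0, 0, -0.035, 0.43, -0.008, 0.43, 0.1], [0, 0, -0.035, 0.43, -0.008, 0.43, 0.1], [0, 0, -0.035, 0.43, -0.008, 0.43, 0.1], [0, 0, -0.035, 0.43, -0.008, 0.43, 0.1], [0, 0, -0.035, 0.43, -0.008, 0.43, 0.1]]

```text
time: 14.7
tool_pos: [0.4785, 0.2674, 0.0652]
tool_rot: [3.14, 0.005, -3.042]
contact_force: [0.6, 0.7, 0.3]
opening: 0.0506
```

Run:
```python
from h import *
st();d=cam('wrist','wr10.png')
print(delta([.474,.2665,.006],[np.pi,0,np.pi+.10]))
```

```text
{'time': 14.7, 'qpos': [0.3698, 0.5602, 1.6671, -0.0, 0.9094, -1.3002], 'qvel': [-0.0039, -0.0067, -0.0055, -0.0022, -0.0069, 0.001], 'joint_efforts': [0.2802, -47.5866, -18.0273, 0.0, 0.1542, -0.001], 'tool_pos': [0.4785, 0.2674, 0.0652], 'tool_rot': [3.1403, 0.0047, -3.0423], 'contact_force': [0.5565, 0.6687, 0.3108], 'torque': [0.0417, -0.0104, -0.0304], 'opening': 0.0506}
[ 0.0009  0.0031 -0.0006  0.0164 -0.0016  0.1972]
```

View pics/wr10.png

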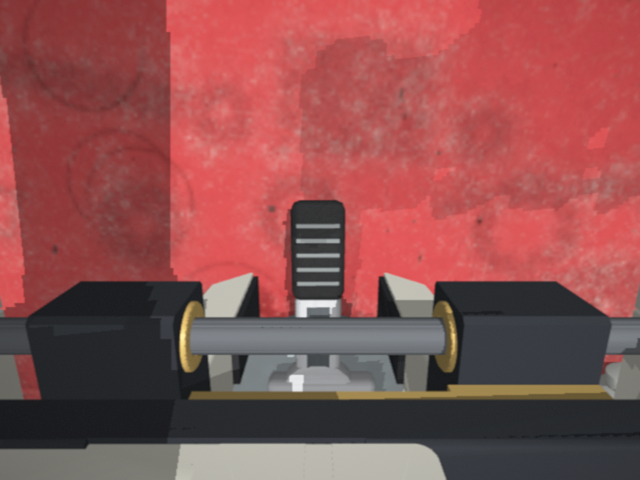

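The wrist view shows the sleeve at (318,250), centred between the fingers. Going down and gripping gently.

Request:
arm_command:
  motion:
    - [[0, 0, 0, 0.016, 0, 0.1, 0.1], [0, 0, 0, 0.016, 0, 0.18, 0.1], [0, 0, 0, 0.016, 0, 0.197, 0.1], [0, 0, 0, 0.016, 0, 0.197, 0.1], [0, 0, 0, 0.016, 0, 0.197, -1], [0, 0, 0, 0.016, 0, 0.197, -1], [0, 0, 0, 0.016, 0, 0.197, -1], [0, 0, 0, 0.016, 0, 0.197, -1]]
  grip_force: 15

```text
time: 15.55
tool_pos: [0.4719, 0.2665, 0.0048]
tool_rot: [3.141, 0.002, -3.042]
contact_force: [-0.9, -0.0, 3.9]
opening: 0.0287
```

```bash
cat > arc.py <<'E'
from h import *
import sys
s=robot.observe();p=np.array(s['tool_pos']);C=np.array([.6125,.2795,p[2]])
Rt=R.from_euler('xyz',s['tool_rot'])
print('r',np.hypot(*(p-C)[:2]),'ang',np.degrees(np.arctan2(*(C-p)[1::-1])),'yaw',np.degrees(s['tool_rot'][2]), s['contact_force'],s['opening'])
for a in map(float,sys.argv[1:]):
    q=R.from_euler('z',-a,degrees=True)
    t=Rt.inv().apply(C+q.apply(p-C)-p)/.3
    print(a,np.round(t,3),'wz',round(a/90,3))
E
python3 arc.py 4 8 12 16 20 24 28 32
```

```text
r 0.14119996983354963 ang 5.293935300590123 yaw -174.3050960072036 [-0.94183136 -0.02544027  3.87006405] 0.02871065147141457
4.0 [-0.001  0.033  0.   ] wz 0.044
8.0 [-0.005  0.065  0.   ] wz 0.089
12.0 [-0.011  0.098  0.   ] wz 0.133
16.0 [-0.019  0.13   0.   ] wz 0.178
20.0 [-0.03   0.161  0.   ] wz 0.222
24.0 [-0.042  0.191  0.   ] wz 0.267
28.0 [-0.057  0.221  0.   ] wz 0.311
32.0 [-0.073  0.249  0.   ] wz 0.356
```

Request:
arm_command:
  motion:
    - [[0, 0, 0.022, 0, 0.016, -0.006, -1], [0, 0, 0.044, -0.001, 0.033, -0.006, -1], [0, 0, 0.067, -0.003, 0.049, -0.006, -1], [0, 0, 0.089, -0.005, 0.065, -0.006, -1], [0, 0, 0.111, -0.008, 0.082, -0.006, -1], [0, 0, 0.133, -0.011, 0.098, -0.006, -1]]

```text
time: 16.15
tool_pos: [0.4716, 0.2956, 0.0055]
tool_rot: [-3.141, -0.0, 3.031]
contact_force: [1.4, -1.1, -2.4]
opening: 0.0289
```

```bash
python3 arc.py 4 8 12 16 20 24 28
python3 - <<'E'
from h import *
d=cam('scene','sc11.png');im=cv2.imread('pics/sc11.png');cv2.imwrite('pics/sc11z.png',cv2.resize(im[195:285,285:395],None,fx=6,fy=6,interpolation=cv2.INTER_CUBIC))
E
```

```text
r 0.14185261167541274 ang -6.5243218844551585 yaw 173.6802460141061 [ 1.41042977 -1.07609218 -2.3883069 ] 0.028864634989834444
4.0 [-0.001  0.033 -0.   ] wz 0.044
8.0 [-0.005  0.066 -0.   ] wz 0.089
12.0 [-0.011  0.098 -0.   ] wz 0.133
16.0 [-0.019  0.13  -0.   ] wz 0.178
20.0 [-0.029  0.162 -0.   ] wz 0.222
24.0 [-0.042  0.192 -0.   ] wz 0.267
28.0 [-0.056  0.222 -0.   ] wz 0.311
```

View pics/sc11z.png

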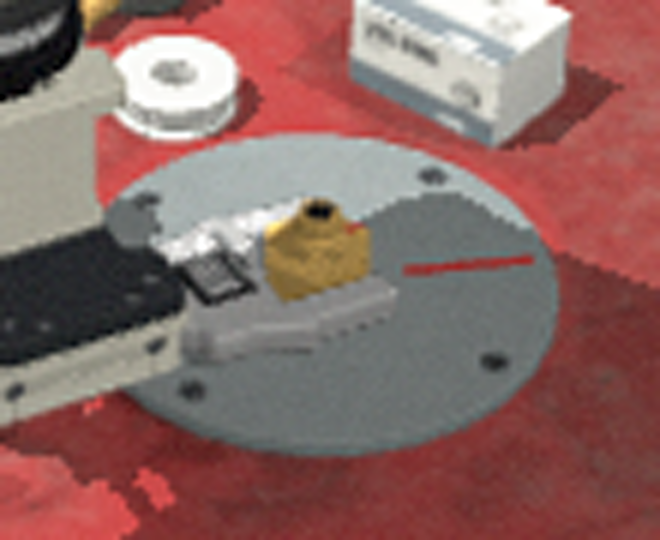

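The zoomed scene view shows the nut following (mark at (355,228)) with forces staying low. Continuing the arc.

Request:
arm_command:
  motion:
    - [[0, 0, 0.033, -0.001, 0.025, 0, -1], [0, 0, 0.067, -0.003, 0.049, 0, -1], [0, 0, 0.1, -0.006, 0.074, 0, -1], [0, 0, 0.133, -0.011, 0.098, 0, -1], [0, 0, 0.167, -0.017, 0.122, 0, -1], [0, 0, 0.2, -0.024, 0.146, 0, -1], [0, 0, 0.233, -0.032, 0.17, 0, -1], [0, 0, 0.255, -0.039, 0.185, 0, -1]]

```text
time: 17.0
tool_pos: [0.4885, 0.3496, 0.0053]
tool_rot: [-3.14, -0.001, 2.631]
contact_force: [-2.6, -1.4, -0.6]
opening: 0.0289
```

```bash
python3 arc.py 2 4 6 8
python3 - <<'E'
from h import *
d=cam('scene','sc12.png');im=cv2.imread('pics/sc12.png');cv2.imwrite('pics/sc12z.png',cv2.resize(im[195:285,285:395],None,fx=6,fy=6,interpolation=cv2.INTER_CUBIC));st()
E
```

```text
r 0.1423969020450346 ang -29.468608648679385 yaw 150.73443929229396 [-2.60238856 -1.38061853 -0.60301326] 0.028909815363868226
2.0 [-0.     0.017 -0.   ] wz 0.022
4.0 [-0.001  0.033 -0.   ] wz 0.044
6.0 [-0.003  0.05  -0.   ] wz 0.067
8.0 [-0.005  0.066 -0.   ] wz 0.089
{'time': 17.05, 'qpos': [0.4939, 0.7236, 1.5425, 0.0004, 0.8771, -0.565], 'qvel': [-0.0075, -0.0124, 0.0261, 0.0035, -0.0123, -0.0791], 'joint_efforts': [-1.2609, -56.3511, -18.8318, -0.2874, -0.4488, -0.0669], 'tool_pos': [0.4888, 0.3501, 0.0053], 'tool_rot': [-3.1405, -0.0011, 2.6294], 'contact_force': [-2.9654, -0.6125, -0.9587], 'torque': [-0.1414, 0.3116, -0.0077], 'opening': 0.0287}
```

View pics/sc12z.png

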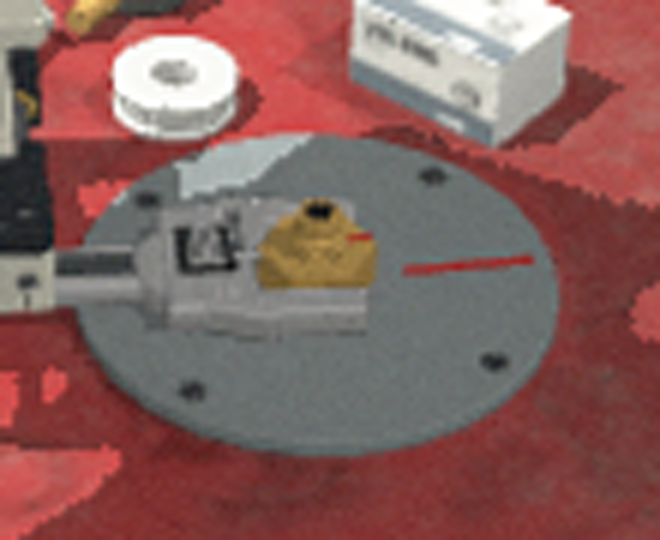

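The mark (358,238) is nearly in line with the home line. Finishing in small steps.

Request:
arm_command:
  motion:
    - [[0, 0, 0.01, 0, 0.008, 0, -1], [0, 0, 0.02, 0, 0.015, 0, -1], [0, 0, 0.02, 0, 0.015, 0, -1], [0, 0, 0.02, 0, 0.015, 0, -1]]

```text
time: 17.45
tool_pos: [0.4909, 0.3536, 0.0055]
tool_rot: [-3.141, -0.001, 2.6]
contact_force: [-4.7, 0.4, -1.5]
opening: 0.0283
```

```bash
python3 arc.py 2 4
```

```text
r 0.14239192599749428 ang -31.35049437618525 yaw 148.98540594741436 [-4.70089274  0.38111997 -1.48041631] 0.02833517911894189
2.0 [-0.     0.017 -0.   ] wz 0.022
4.0 [-0.001  0.033 -0.   ] wz 0.044
```

Request:
arm_command:
  motion:
    - [[0, 0, 0.01, 0, 0.008, 0, -1], [0, 0, 0.02, 0, 0.016, 0, -1], [0, 0, 0.02, 0, 0.016, 0, -1], [0, 0, 0.02, 0, 0.016, 0, -1]]

```text
time: 17.85
tool_pos: [0.4936, 0.3578, 0.0054]
tool_rot: [-3.141, -0.001, 2.568]
contact_force: [-6.0, -0.2, -2.3]
opening: 0.0289
```

```bash
python3 arc.py 2 4;python3 - <<'E'
from h import *
d=cam('scene','sc13.png');im=cv2.imread('pics/sc13.png');cv2.imwrite('pics/sc13z.png',cv2.resize(im[195:285,285:395],None,fx=6,fy=6,interpolation=cv2.INTER_CUBIC))
E
```

```text
r 0.14240851997838366 ang -33.35604367623398 yaw 147.120709803169 [-6.02622966 -0.16214462 -2.34820057] 0.028872031151778686
2.0 [-0.     0.017 -0.   ] wz 0.022
4.0 [-0.001  0.033 -0.   ] wz 0.044
```

View pics/sc13z.png

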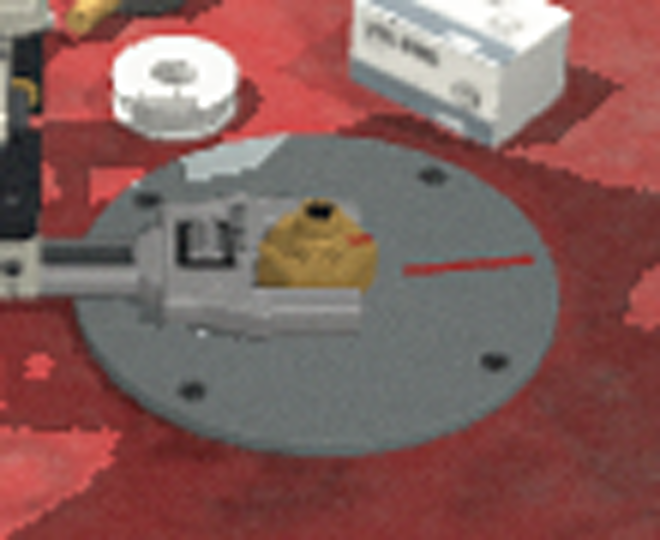

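Request:
arm_command:
  motion:
    - [[0, 0, 0.01, 0.002, 0.008, 0, -1], [0, 0, 0.022, 0.002, 0.017, 0, -1], [0, 0, 0.022, 0.002, 0.017, 0, -1], [0, 0, 0.022, 0.002, 0.017, 0, -1]]

```text
time: 18.3
tool_pos: [0.4963, 0.3614, 0.0053]
tool_rot: [-3.14, 0.0, 2.533]
contact_force: [-3.3, -4.6, -2.4]
opening: 0.0287
```

```bash
python3 arc.py 2 4
```

```text
r 0.14218191044894618 ang -35.15476142797136 yaw 145.14656490544715 [-3.30641257 -4.64095451 -2.41650785] 0.028728168159976544
2.0 [-0.     0.017 -0.   ] wz 0.022
4.0 [-0.001  0.033 -0.   ] wz 0.044
```

The tangential force is up to about 5.7 N (0.8 N m). Checking the marks.

Run:
```python
from h import *
d=cam('scene','sc14.png');im=cv2.imread('pics/sc14.png');cv2.imwrite('pics/sc14z.png',cv2.resize(im[220:255,325:380],None,fx=12,fy=12,interpolation=cv2.INTER_CUBIC))
d2=cam('wrist','wr14.png');cam('top','tp14.png')
C=np.array([.611,.278])
im=d['image'];hsv=cv2.cvtColor(im,cv2.COLOR_RGB2HSV).astype(int)
r=((hsv[...,0]<6)|(hsv[...,0]>173))&(hsv[...,1]>150);r[:215]=0;r[255:]=0;r[:,:330]=0;r[:,:]&=True
r[:,378:]=False
n,l,s,c=cv2.connectedComponentsWithStats(r.astype(np.uint8))
for i in range(1,n): 
  if s[i,4]>2: print(s[i],c[i],onz(d,*c[i],.025)[:2],onz(d,*c[i],.008)[:2])
```

```text
[330 215  17   3  31] [337.41935484 215.64516129] [0.65584022 0.34260759] [0.6691679  0.36059543]
[360 221   5   2   5] [362.  221.6] [0.69172434 0.29179528] [0.70573035 0.3088226 ]
[366 222   6   6  14] [368.78571429 224.64285714] [0.69821144 0.2736807 ] [0.71234009 0.29036559]
[375 225   3   2   3] [376.         225.66666667] [0.71020058 0.26133251] [0.72455586 0.27778398]
[372 228   5   3   7] [373.71428571 228.71428571] [0.69855076 0.25505606] [0.71268581 0.27138888]
[375 231   3   6  11] [376.45454545 233.27272727] [0.69347392 0.23805625] [0.70751301 0.25406772]
[356 239   8   1   8] [359.5 239. ] [0.64767157 0.24252401] [0.66084484 0.25861994]
[367 238   7   1   7] [370. 238.] [0.67023943 0.23234709] [0.68383931 0.24825063]
```

View pics/sc14z.png

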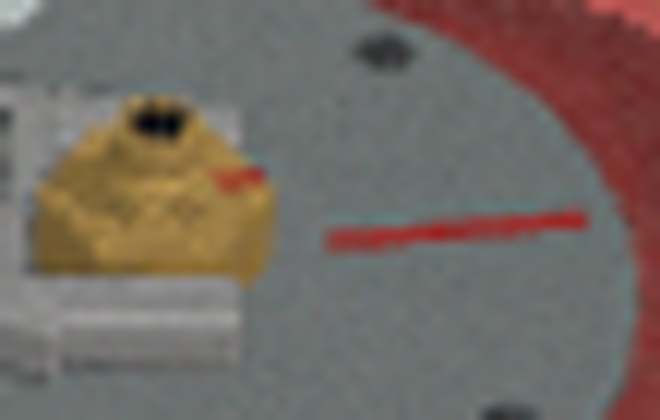

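View pics/wr14.png

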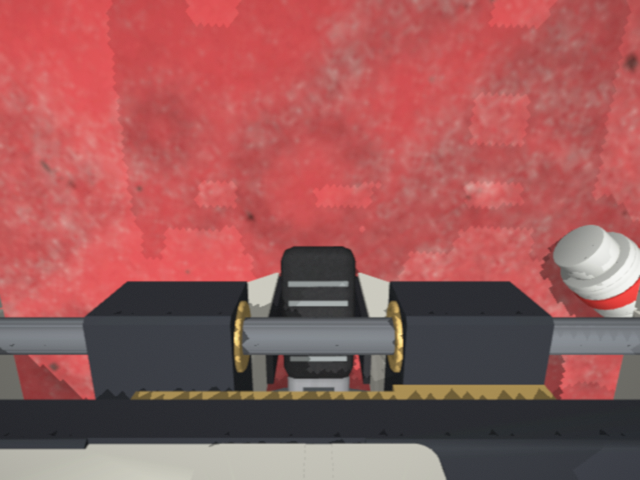

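Run:
```python
from h import *
d=cam('scene')
f=lambda u,v,z:onz(d,325+u/12-.46,220+v/12-.46,z)[:2]
a,b=f(330,240,.008),f(585,219,.008);print(a,b,np.degrees(np.arctan2(*(b-a)[::-1])))
m0,m1=f(218,180,.025),f(263,176,.025);print(m0,m1,np.degrees(np.arctan2(*(m1-m0)[::-1])))
for C in ([.6098,.2763],[.611,.278],[.613,.279]):
  print([np.degrees(np.arctan2(*(q-np.array(C))[::-1])).round(1) for q in (a,b,m0,m1)])
st()
```

```text
[0.64493862 0.26646774] [0.69082992 0.24468755] -25.389196627685482
[0.62458706 0.27670795] [0.63263521 0.2730026 ] -24.721247519957856
[np.float64(-15.6), np.float64(-21.3), np.float64(1.6), np.float64(-8.2)]
[np.float64(-18.8), np.float64(-22.7), np.float64(-5.4), np.float64(-13.0)]
[np.float64(-21.4), np.float64(-23.8), np.float64(-11.2), np.float64(-17.0)]
{'time': 18.5, 'qpos': [0.5052, 0.7411, 1.5025, -0.0015, 0.8996, -0.4563], 'qvel': [-0.0003, -0.001, -0.0014, 0.0009, -0.0019, 0.0019], 'joint_efforts': [0.9998, -58.411, -22.1627, 0.6246, -1.4726, 0.0714], 'tool_pos': [0.4962, 0.3613, 0.0053], 'tool_rot': [-3.1396, 0.0003, 2.5332], 'contact_force': [-3.056, -4.531, -2.2641], 'torque': [-0.6894, 0.5593, 0.0805], 'opening': 0.0292}
```

Request:
arm_command:
  motion:
    - [[0, 0, 0.005, 0, 0.006, 0, -1], [0, 0, 0.01, 0, 0.01, 0, -1], [0, 0, 0.01, 0, 0.01, 0, -1]]

```text
time: 18.8
tool_pos: [0.4976, 0.3629, 0.0051]
tool_rot: [-3.138, 0.0, 2.518]
contact_force: [-3.4, -7.9, -1.6]
opening: 0.0289
```

```bash
python3 arc.py 2
python3 - <<'E'
from h import *
s=st();f=np.array(s['contact_force']);Rt=R.from_euler('xyz',s['tool_rot']);print(Rt.inv().apply(f))
E
```

```text
r 0.14196534775527014 ang -36.00005165611669 yaw 144.24343275255146 [-3.41245646 -7.86026252 -1.64248374] 0.028934988351646772
2.0 [-0.     0.017 -0.   ] wz 0.022
{'time': 18.8, 'qpos': [0.5068, 0.7452, 1.4941, -0.0026, 0.9056, -0.4383], 'qvel': [-0.0013, -0.0016, 0.0041, 0.0019, -0.0022, -0.008], 'joint_efforts': [2.4985, -58.6666, -23.2834, 1.278, -2.0196, 0.165], 'tool_pos': [0.4976, 0.3629, 0.0051], 'tool_rot': [-3.1377, 0.0004, 2.5175], 'contact_force': [-3.4125, -7.8603, -1.6425], 'torque': [-1.2377, 0.5259, 0.1137], 'opening': 0.0289}
[-1.82318714 -8.3661852   1.67608852]
```

1.2 N m is well above the nut's own 0.4 N m, so this looks like the stop. I'll ease off, let go, and check from above.

Request:
arm_command:
  motion:
    - [[0, 0, -0.005, 0, -0.006, 0, -1], [0, 0, -0.005, 0, -0.006, 0, 0.1], [0, 0, -0.005, 0, -0.006, 0, 0.1], [0, 0, -0.005, 0, -0.006, 0, 0.1], [0, 0, -0.005, 0, -0.006, -0.1, 0.1], [0, 0, -0.005, -0.05, -0.006, -0.3, 0.1], [0, 0, -0.005, -0.3, -0.006, -0.5, 0.1], [0, 0, -0.005, -0.33, -0.006, -0.62, 0.1]]

```text
time: 19.6
tool_pos: [0.5606, 0.3179, 0.1611]
tool_rot: [3.14, 0.001, 2.527]
contact_force: [1.1, -0.2, 0.1]
opening: 0.0505
```

Request:
arm_command:
  motion:
    - [[0, 0, 0, 0, 0, 0, 0.1], [0, 0, 0, 0, 0, 0, 0.1]]

```text
time: 19.8
tool_pos: [0.5607, 0.3183, 0.1607]
tool_rot: [3.138, 0.002, 2.525]
contact_force: [-0.2, 0.7, -1.2]
opening: 0.0504
```

Run:
```python
from h import *
s=st();d=cam('wrist','wr15.png');C=proj(d,[.613,.281,.025]);print(C)
```

```text
{'time': 19.8, 'qpos': [0.3974, 0.6122, 1.2638, 0.0003, 1.2619, -0.5566], 'qvel': [0.024, 0.0324, 0.0614, 0.0021, -0.0013, 0.0013], 'joint_efforts': [-1.1301, -58.7985, -26.3333, -0.0622, 0.0242, -0.036], 'tool_pos': [0.5607, 0.3183, 0.1607], 'tool_rot': [3.1383, 0.0017, 2.5247], 'contact_force': [-0.1989, 0.746, -1.1775], 'torque': [-0.1056, 0.0693, -0.0368], 'opening': 0.0504}
(np.float64(315.9248419183885), np.float64(299.8778365488211))
```

View pics/wr15.png

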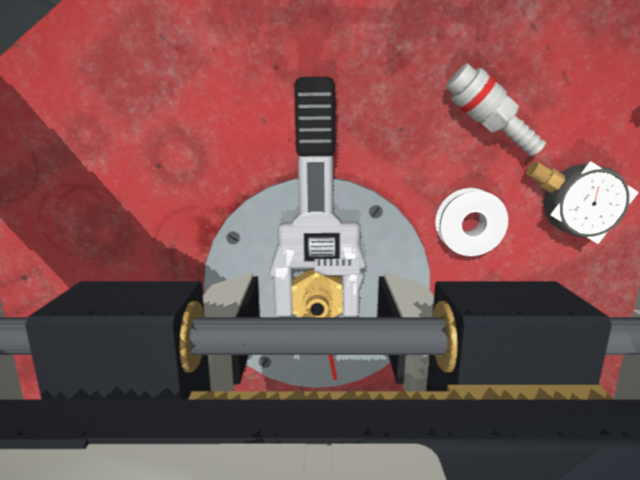

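Request:
arm_command:
  motion:
    - [[0, 0, 0, -0.1, 0, -0.1, 0.5], [0, 0, 0, -0.2, 0, -0.12, 0.5], [0, 0, 0, -0.2, 0, -0.12, 0.5], [0, 0, 0, -0.2, 0, -0.12, 0.5]]

```text
time: 20.25
tool_pos: [0.6075, 0.2839, 0.1933]
tool_rot: [-3.139, -0.002, 2.526]
contact_force: [0.2, -0.2, -0.2]
opening: 0.0685
```

Run:
```python
from h import *
s=st();d=cam('wrist','wr16.png')
im=d['image'][:,:,::-1]
cv2.imwrite('pics/wr16z.png',cv2.resize(im[150:300,230:410],None,fx=4,fy=4,interpolation=cv2.INTER_CUBIC))
```

```text
{'time': 20.25, 'qpos': [0.3228, 0.6419, 1.1178, 0.0005, 1.3852, -0.6325], 'qvel': [0.0213, -0.0043, 0.018, 0.0034, 0.0036, -0.0005], 'joint_efforts': [-1.2966, -59.5387, -26.4487, -0.0923, 0.0305, -0.0385], 'tool_pos': [0.6075, 0.2839, 0.1933], 'tool_rot': [-3.1392, -0.0024, 2.526], 'contact_force': [0.2199, -0.1868, -0.2466], 'torque': [-0.0654, 0.0125, -0.0604], 'opening': 0.0685}
```

View pics/wr16z.png

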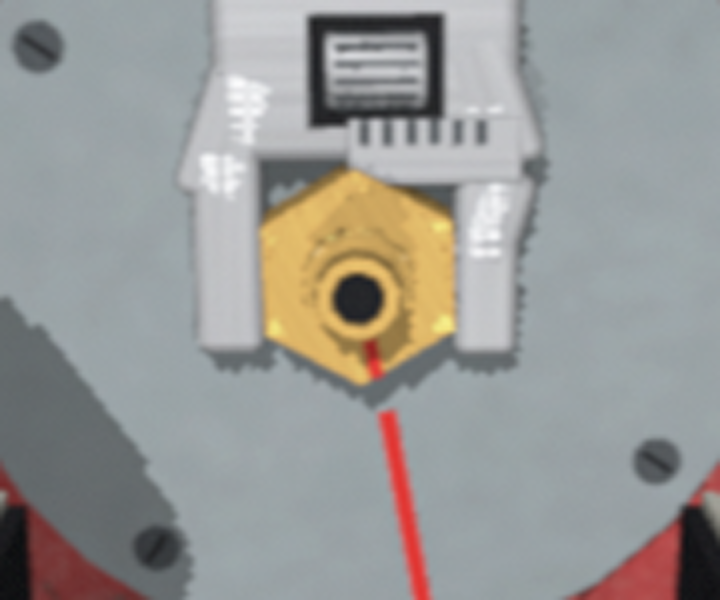

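The zoomed wrist view shows the nut's red mark at (372,360) in line with the home line (388,412)-(421,600). I'll measure the remaining angle.

Run:
```python
from h import *
d=cam('wrist');im=d['image'];hsv=cv2.cvtColor(im,cv2.COLOR_RGB2HSV).astype(int)
r=((hsv[...,0]<7)|(hsv[...,0]>172))&(hsv[...,1]>140)
r[:230]=0;r[296:]=0;r[:,:310]=0;r[:,345:]=0
n,l,s,c=cv2.connectedComponentsWithStats(r.astype(np.uint8),connectivity=8)
C6=[(357,170),(455,222),(455,330),(363,384),(268,330),(262,222)]
P=np.array([onz(d,230+u/4-.4,150+v/4-.4,.025)[:2] for u,v in C6]);C=P.mean(0)
print('C',C,'corner',(np.degrees(np.arctan2(*(P-C).T[::-1]))+30)%60-30)
for i in range(1,n):
  if s[i,4]<4: continue
  z=.025 if c[i][1]<246 else .008
  v,u=np.nonzero(l==i);Q=np.array([onz(d,a,b,z)[:2] for a,b in zip(u,v)])
  w=np.linalg.svd(Q-Q.mean(0))[2][0]
  m=Q.mean(0)-C
  print(s[i],z,'dir',np.degrees(np.arctan2(w[1],w[0]))%180,'bearing',np.degrees(np.arctan2(m[1],m[0])))
```

```text
C [0.61219501 0.28299947] corner [26.43519246 25.72055934 25.19356364 26.42869793 25.30539973 24.77569175]
[321 236   5   9  25] 0.025 dir 158.4423913850049 bearing -26.206405406995174
[325 254  11  42 145] 0.008 dir 155.37012113427642 bearing -25.33009787809264
```

Run:
```python
from h import *
print(robot.hand_in())
```

```text
the job is handed in; nothing more can be done
None
```

I laid the wrench open round the nut and let go. I then rolled the worm closed with four fingertip strokes. Gripping the sleeve, I turned the nut clockwise, let go, and handed in at about 20 s. Hand-in gives no verdict, so this rests on my own measurements.

- **Jaw fit:** the gap measured 40–41 mm on the nut before turning. The drag force had risen to about 20 N and the tip was slipping.
- **Nut home:** the nut's corners turned about 37°. The nut's red mark and the home line agree within about 1° by bearing from the nut's centre. Their fitted directions differ by about 3°, because the mark is only a few pixels long.
- **Torque:** the last pull reached about 1.2 N m, which is above the suggested 0.6 N m. I took the rise as the solid stop.
- **End state:** the wrench lies flat round the nut with the gripper clear above it. I never touched the bystanders, but I did not re-measure where they are.
- **Cameras:** the fixed cameras and the wrist camera disagreed by 2–5 mm on positions, so I used the wrist camera for the fit.

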